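# Sort the wax pots by weight around the carving

## Task

First stand the mallet, on its head as it is now, midway between the two white spray cans and in line with them. Then feel the weight of each wax pot: stand every pot heavier than 300 g in a straight row behind the carving (the side away from the robot) and every lighter one in a straight row in front of it, upright, alongside the plinth with about 25 mm of gap between pot and plinth, and with no pots touching each other. Last, lay the cork block at the tail end of the plinth, its long side parallel to that end and centred on it, with the same gap of about 25 mm. Leave everything else where it is, and do not press on the carving.

Things in the scene. Friction and masses are not known exactly. Their poses are not given: they have to be found in the camera images.
- mallet: round wooden carver's mallet standing upright on its head, handle up, 190 high, 350 g: head dia. 68 at the foot tapering to 56 at height 80, then a round handle dia. 24 from height 80 to 190. Origin: centre of the underside, z up.
- can_a: white spray can with grey cap, dia. 52, 150 high, the one nearer the robot; does not move. Origin: centre of its underside; its x axis points at can_b.
- can_b: a second, identical spray can, 200 centre to centre from can_a; does not move. Origin: centre of its underside.
- carving: a carved wooden fish on a straight rectangular wooden plinth; does not move. Plinth 70 (its x) by 280 (its y), 18 high; the fish lies along y, its tail fin to +y (the robot's left), over the plinth, within its width, and reaches 90 above the bench. Origin: centre of the plinth's underside; x points to the side away from the robot (behind), -x to the robot's side (in front).
- block: cork block for rubbing in the wax, 60 (its x) by 36 (its y), 45 high, 60 g, lying on the bench. Origin: centre of its underside, z up.
- pot1: round metal wax pot with a fixed lid and a turned wooden knob, standing upright: pot dia. 51, 45 high, knob dia. 24 on top of it from height 45 to 75. All pots look alike; each weighs something between 120 and 510 g, different at every start, which shows only on lifting. Origin: centre of the underside, z up. From three to five pots are there; the others are absent (pose None from the start).
- pot2: round metal wax pot with a fixed lid and a turned wooden knob, standing upright: pot dia. 51, 45 high, knob dia. 24 on top of it from height 45 to 75. All pots look alike; each weighs something between 120 and 510 g, different at every start, which shows only on lifting. Origin: centre of the underside, z up. From three to five pots are there; the others are absent (pose None from the start).
- pot3: round metal wax pot with a fixed lid and a turned wooden knob, standing upright: pot dia. 51, 45 high, knob dia. 24 on top of it from height 45 to 75. All pots look alike; each weighs something between 120 and 510 g, different at every start, which shows only on lifting. Origin: centre of the underside, z up. From three to five pots are there; the others are absent (pose None from the start).
- pot4: round metal wax pot with a fixed lid and a turned wooden knob, standing upright: pot dia. 51, 45 high, knob dia. 24 on top of it from height 45 to 75. All pots look alike; each weighs something between 120 and 510 g, different at every start, which shows only on lifting. Origin: centre of the underside, z up. From three to five pots are there; the others are absent (pose None from the start).
- pot5: round metal wax pot with a fixed lid and a turned wooden knob, standing upright: pot dia. 51, 45 high, knob dia. 24 on top of it from height 45 to 75. All pots look alike; each weighs something between 120 and 510 g, different at every start, which shows only on lifting. Origin: centre of the underside, z up. From three to five pots are there; the others are absent (pose None from the start).
- chisel_a: bystander: a wood chisel, 240 long, lying on the bench (handle dia. 26). Origin: at its underside, near its middle.
- chisel_b: bystander: a wider wood chisel, 235 long, lying on the bench. Origin: at its underside, near its middle.
- offcut: bystander: a wooden offcut 50 x 35 x 30. Origin: at its underside, near its middle.
- stone: bystander: a sharpening stone 150 x 50 on a wooden base, 30 high in all. Origin: at its underside, near its middle.
- glue: bystander: a yellow glue bottle with a narrow neck, dia. 54, 150 high. Origin: at its underside, near its middle.
- brush: bystander: a dusting brush lying on the bench. Origin: at its underside, near its middle.
- taperoll: bystander: a roll of paper tape lying flat, dia. 80, 25 high. Origin: at its underside, near its middle.
There are look-alikes about, which are no part of the job. What is shaped like the pot3 but green, purple or turquoise is not meant.

How it is judged:
On the way, in this order (a step that is already met when the one before it is completed fails the run):
1. the mallet stands released, midway between the two spray cans (x of mallet in the frame of can_a between 0.085 and 0.115 m and y of mallet in the frame of can_a between -0.015 and 0.015 m and angle between mallet's own z axis and vertical below 0.1 rad and height (world z) of mallet below 0.006 m and contact force between the fingers and mallet below 0.1 N and linear speed of mallet below 0.02 m/s), for 0.3 s.
2. all pots stand in their rows ((((x of pot1 in the frame of carving between 0.072 and 0.1 m and y of pot1 in the frame of carving between -0.15 and 0.15 m) and contact force between pot1 and anything else above 2.6 N) or ((x of pot1 in the frame of carving between -0.1 and -0.072 m and y of pot1 in the frame of carving between -0.15 and 0.15 m) and contact force between pot1 and anything else below 3.28 N)) and angle between each of pot1, pot2, pot3, pot4, pot5's own z axis and vertical below 0.1 rad and height (world z) of pot1 between -0.004 and 0.006 m and linear speed of each of pot1, pot2, pot3, pot4, pot5 below 0.02 m/s and (((x of pot2 in the frame of carving between 0.072 and 0.1 m and y of pot2 in the frame of carving between -0.15 and 0.15 m) and contact force between pot2 and anything else above 2.6 N) or ((x of pot2 in the frame of carving between -0.1 and -0.072 m and y of pot2 in the frame of carving between -0.15 and 0.15 m) and contact force between pot2 and anything else below 3.28 N)) and height (world z) of pot2 between -0.004 and 0.006 m and (((x of pot3 in the frame of carving between 0.072 and 0.1 m and y of pot3 in the frame of carving between -0.15 and 0.15 m) and contact force between pot3 and anything else above 2.6 N) or ((x of pot3 in the frame of carving between -0.1 and -0.072 m and y of pot3 in the frame of carving between -0.15 and 0.15 m) and contact force between pot3 and anything else below 3.28 N)) and height (world z) of pot3 between -0.004 and 0.006 m and (((x of pot4 in the frame of carving between 0.072 and 0.1 m and y of pot4 in the frame of carving between -0.15 and 0.15 m) and contact force between pot4 and anything else above 2.6 N) or ((x of pot4 in the frame of carving between -0.1 and -0.072 m and y of pot4 in the frame of carving between -0.15 and 0.15 m) and contact force between pot4 and anything else below 3.28 N)) and height (world z) of pot4 between -0.004 and 0.006 m and (((x of pot5 in the frame of carving between 0.072 and 0.1 m and y of pot5 in the frame of carving between -0.15 and 0.15 m) and contact force between pot5 and anything else above 2.6 N) or ((x of pot5 in the frame of carving between -0.1 and -0.072 m and y of pot5 in the frame of carving between -0.15 and 0.15 m) and contact force between pot5 and anything else below 3.28 N)) and height (world z) of pot5 between -0.004 and 0.006 m and horizontal distance between each of pot2, pot3, pot4, pot5 and pot1 above 0.053 m and horizontal distance between each of pot3, pot4, pot5 and pot2 above 0.053 m and horizontal distance between each of pot4, pot5 and pot3 above 0.053 m and horizontal distance between pot5 and pot4 above 0.053 m), for 0.2 s.
3. the cork block lies released at the tail end of the plinth (x of block in the frame of carving between -0.016 and 0.016 m and y of block in the frame of carving between 0.167 and 0.199 m and angle between the x axis of block and the x axis of carving, either way round below 0.17 rad and angle between block's own z axis and vertical below 0.1 rad and height (world z) of block below 0.006 m and contact force between the fingers and block below 0.1 N and linear speed of block below 0.02 m/s), for 0.3 s.
At the end, for the whole second after the job is handed in: Mallet upright, within 15 mm of the cans' midpoint. Pots upright, gap to plinth 11 to 39 mm, within 150 mm of its middle along it, over 53 mm apart: behind if over 335 g, in front if under 265 g, either between. Block at the tail end, gap 9 to 41 mm, centred to 16 mm, square to 0.17 rad (all of step 1 and all of step 2 and all of step 3); the robot touches nothing.
It fails at once if a pot is lifted while the mallet still stands where it was (height (world z) of any of pot1, pot2, pot3, pot4, pot5 above 0.03 m and distance of mallet from where it was at the start of the episode below 0.05 m).
It fails at once if the robot presses on the carving with more than 12 N (contact force between the arm and carving above 12 N).
It fails at once if the fingers press on the carving with more than 12 N (contact force between the fingers and carving above 12 N).
It fails at once if a bystander is moved more than 30 mm (distance of any of chisel_a, chisel_b, offcut, stone, glue, brush, taperoll from where it was at the start of the episode above 0.03 m).
Of pot1, pot2, pot3, pot4, pot5 only 3 to 5 are there at a start; the rules pass over those that are not, and their reading is None.
At some moment in a run one of pot1, pot2, pot3, pot4, pot5, block may be knocked a few centimetres aside while the robot is not near it.
It also fails if it takes over 210 s, if anything falls off the work surface, if the arm or the gripper's body presses on something with over 40 N, if the wrist force passes 120 N, or if a joint passes its speed limit or range.

## Robot

A 7-joint arm with a two-finger parallel gripper is mounted at the origin on the work surface. World frame = base frame: x ahead of the robot, y to its left, z up, the work surface at z = 0. Lengths are in m, angles in rad, forces in N, time in s.
With the tool pointing down it reaches from about 0.4 to 0.85 m from the base axis. Payload 4.5 kg.
Tool frame: the origin (TCP) lies at the very end of the fingers, on their centre line; the grasp point (between the pads) lies 19 mm behind it; z points along the fingers, y is the line along which they close (so a half turn about z gives the same grasp; the last joint's range is limited). The gripper opens to 88 mm and grips with 3 to 60 N. Pads are 18 mm wide; open, the fingers measure 123 mm over their backs; the gripper's body (75 mm by 187 mm) begins 45 mm behind the grasp point.
Start: joints at [1.305, 0.689, -0.195, 1.565, 0.157, 0.902, -0.215], TCP at [0.185, -0.597, 0.239] pointing down, gripper open.
Joint ranges: [-3.01, 3.01], [-0.46, 2.08], [-1.47, 1.51], [0.13, 2.56], [-1, 4.14], [0.04, 2.09], [-2.66, 2.66]. Speed limits (rad/s): [2.57, 2.57, 3.14, 3.14, 3.14, 3.14, 3.14].

## Interface

Orientations are given as a 3x3 rotation matrix whose columns are the frame's x, y, z axes.
In Python, from station import ctrl, camera, camera_model gives the robot as it stands. The module is installed in compiled form; this text tells all that it offers.
- The arm moves only by the shell command python3 -m pendant 'ROWS' [FORCE]. ROWS is JSON, one flat list of numbers, 7 for each row, row after row: the turn, a rotation vector about the tool's x, y, z in units of 0.12 rad (1.0 is 0.12 rad), then the shift along the tool's x, y, z in units of 5 cm (1.0 is 5 cm), then the gripper's target within -1 to 1 (shut at 1, half-way at 0, fully open at -1). In form: [wx, wy, wz, tx, ty, tz, hand, wx, wy, wz, tx, ty, tz, hand, ...]. A call has 1 to 5 rows; each row shifts and turns the commanded pose from where the row before left it, along the tool's axes as they then stand; what a row does not reach is not made up. A row lasts 1/10 s, in which the tool goes at most 50 mm and 8.59 degrees, less where a joint would pass 70% of its speed; a pose out of reach is approached as far as the arm can. A call with a number of a shift or a turn outside -1 to 1 is refused whole. A call with a gripper value outside its range is refused whole. The fingers move at their own pace and stop on an object; FORCE is the grip in N (left out, the last holds). Time passes only in rows, so rows that do not move let the fingers close. It gives the time, the measured TCP pose, the force, the opening and the grip force at its end, in the units of the state.
- ctrl.sense(): the state, without advancing time (a new reading comes with each control period).
- camera(name): name is "scene" or "top" or "wrist"; returns the picture (420x560x3 uint8, blue, green, red); there is no depth.
- camera_model(name): a dict with "fx", "fy", "cx", "cy" (pixels), "eye" and "orientation" of the camera in the world. Camera axes: x right, y up, looking along -z (the intrinsics and any distortion apply to the point x, -y, -z); pixel columns grow to the right and rows downward; lengths in m; the calibration is good to about 2 mm. A picture is of the moment at which its call begins: read the wrist's pose just before it. camera_model takes no time and is no camera call; for the wrist camera it gives the pose at the moment of the call.
- ctrl.finish_job(): hands the job in; it is judged then, once.
The state is a dict: "t": time; "joint_pos": joint angles; "joint_velocities": joint speeds; "joint_torque": joint torques, N m; "tool_pos": TCP position; "orientation": TCP orientation; "ft_force": force on the tool from outside, world axes, zero at the start; "moment": the same for the moment, N m; "grip_width": finger opening in m; "finger_force": force on a finger pad.
Only numpy, scipy, OpenCV 4.12 (cv2) and the standard library are available. Lean on these libraries where they do the work, as an engineer would, in place of code of your own. Each camera call takes 0.05 s, during which the arm holds its last target. There are 200 camera calls.

## Working session

There is one attempt and no reset: what is moved stays moved. The work goes in short steps, Python scripts to look and compute and a shell command to move; the robot and the scene stay as the last step left them, time stands still between calls to the robot, and variables do not carry over. Pictures are saved under pics/ and viewed, at most 14 in all, crops included, and the job is handed in when it is done.

```bash
mkdir -p pics
python3 - <<'E'
from station import ctrl,camera,camera_model
import cv2,numpy as np
for n in("top","scene"):
    cv2.imwrite(f"pics/{n}0.png",camera(n)); m=camera_model(n); print(n,m)
s=ctrl.sense();print(s)
E
```

```text
top {'fx': 420.52357549056126, 'fy': 420.52357549056126, 'cx': 275.773060615108, 'cy': 206.9710376524071, 'eye': array([0.407668  , 0.04907957, 1.33885264]), 'orientation': array([[-0.02809563,  0.9915058 , -0.12699165],
       [-0.99944027, -0.03017139, -0.01445135],
       [-0.01816011,  0.12651455,  0.99179851]])}
scene {'fx': 449.48261818350375, 'fy': 449.48261818350375, 'cx': 282.22817248604053, 'cy': 214.0795489398303, 'eye': array([ 1.14078805, -0.31579756,  0.89430677]), 'orientation': array([[ 0.53185263, -0.66288691,  0.52698551],
       [ 0.84673569,  0.40665151, -0.34303531],
       [ 0.01309416,  0.62866167,  0.77756868]])}
{'t': 0.1, 'joint_pos': array([ 1.30481145,  0.68987911, -0.19451392,  1.56620668,  0.15729079,
        0.90249971, -0.21509354]), 'joint_velocities': array([ 8.44140670e-05, -1.34335763e-03, -1.40855209e-03, -1.12694579e-03,
       -2.28521973e-04,  9.39844156e-04, -7.21057460e-04]), 'joint_torque': array([-2.92728670e-03, -5.28499281e+01, -1.27123699e+00, -1.53836739e+01,
       -5.24785719e-02,  1.98881324e-03,  7.30919351e-05]), 'tool_pos': array([ 0.18436717, -0.59661259,  0.23801206]), 'orientation': array([[ 9.55379862e-01,  2.95379384e-01, -5.82132890e-04],
       [ 2.95379936e-01, -9.55378700e-01,  1.49451249e-03],
       [-1.14709183e-04, -1.59977752e-03, -9.99998714e-01]]), 'ft_force': array([0.80695149, 0.44559962, 0.69479209]), 'moment': array([0.01378064, 0.013711  , 0.00264081]), 'finger_force': 0.0, 'grip_width': 0.0881120453246392}
```

View pics/top0.png

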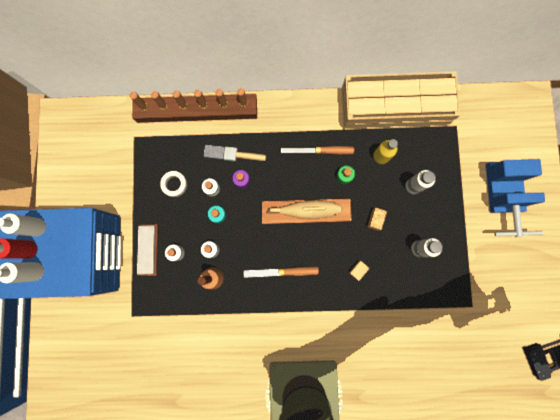

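View pics/scene0.png

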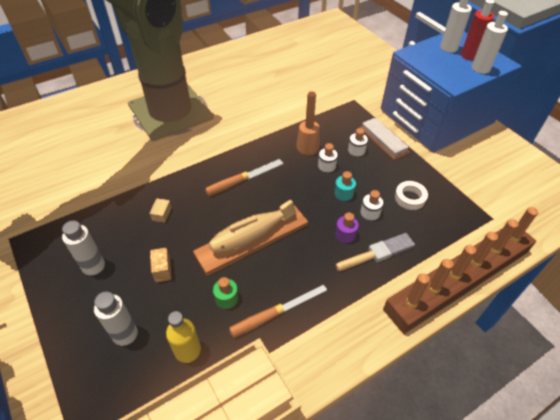

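Top view (up is +x, left is +y):
- White pots are at (210,187), (174,253) and (209,250). The green (347,174), purple (241,178) and turquoise (216,214) ones are decoys.
- The mallet is at (210,279) and the cans are at (423,182) and (430,248).
- The plinth is around (306,211).
- Block candidates are (378,219) and (360,270). The larger, speckled one at (378,219) looks like cork, and the small plain one like the offcut. I'll confirm both in a crop.

```bash
cat > h.py <<'E'
import numpy as np,cv2
from station import ctrl,camera,camera_model
def ray(m,u,v):
    d=np.array([(u-m['cx'])/m['fx'],-(v-m['cy'])/m['fy'],-1.]);return m['orientation']@d
def pt(m,u,v,z):
    d=ray(m,u,v);e=np.array(m['eye']);return e+d*(z-e[2])/d[2]
def proj(m,p):
    q=np.array(m['orientation']).T@(np.array(p)-m['eye']);return m['cx']+m['fx']*q[0]/-q[2],m['cy']-m['fy']*q[1]/-q[2]
def blobs(mask,amin=15):
    n,l,st,c=cv2.connectedComponentsWithStats(mask.astype(np.uint8));return [(st[i,4],c[i].round(1),st[i,:4]) for i in range(1,n) if st[i,4]>=amin]
E
python3 - <<'E'
from h import *
im=cv2.imread("pics/top0.png")
c1=cv2.resize(im[125:310,130:300],None,fx=3.2,fy=3.2,interpolation=cv2.INTER_CUBIC)
c2=cv2.resize(im[125:310,255:450],None,fx=3.2,fy=3.2,interpolation=cv2.INTER_CUBIC)
cv2.imwrite("pics/c1.png",c1);cv2.imwrite("pics/c2.png",c2)
sc=cv2.imread("pics/scene0.png");cv2.imwrite("pics/c3.png",cv2.resize(sc[190:290,130:330],None,fx=4,fy=4,interpolation=cv2.INTER_CUBIC))
m=camera_model("top")
hsv=cv2.cvtColor(im,cv2.COLOR_BGR2HSV)
roi=np.zeros(im.shape[:2],bool);roi[130:310,135:465]=1
for nm,k in(("orange/wood",(hsv[...,0]<28)&(hsv[...,1]>80)&(hsv[...,2]>90)),("white",(hsv[...,1]<60)&(hsv[...,2]>100))):
    for a,c,b in blobs(k&roi):
        print(nm,a,c,b,pt(m,*c,0.05)[:2].round(3))
E
```

```text
orange/wood 810 [207.1 132. ] [135 130 202   8] [0.819 0.279]
orange/wood 396 [461.7 161.4] [457 130   8  91] [ 0.698 -0.514]
orange/wood 352 [384.5 152.6] [374 140  24  24] [ 0.734 -0.277]
orange/wood 297 [335.6 149.7] [316 146  39   9] [ 0.748 -0.125]
orange/wood 201 [250.7 155.8] [236 152  30   9] [0.737 0.142]
orange/wood 48 [347.1 171.8] [344 168   7   8] [ 0.676 -0.157]
orange/wood 47 [239.5 176.3] [236 173   8   8] [0.673 0.178]
orange/wood 45 [208.2 184.8] [205 181   8   8] [0.649 0.277]
orange/wood 2050 [306.1 211. ] [262 199  90  25] [ 0.557 -0.025]
orange/wood 291 [377.5 218.6] [368 207  19  23] [ 0.527 -0.243]
orange/wood 46 [214.6 212.6] [211 209   8   8] [0.561 0.258]
orange/wood 171 [153.5 253.7] [138 224  20  52] [0.44  0.446]
orange/wood 47 [207.4 248.8] [204 245   8   8] [0.45  0.281]
orange/wood 48 [171.  252.1] [167 249   9   7] [0.443 0.393]
orange/wood 231 [359.2 270.3] [350 261  20  20] [ 0.372 -0.179]
orange/wood 315 [299.2 271.1] [279 267  40   9] [0.375 0.002]
orange/wood 345 [210.5 279.4] [198 269  25  21] [0.357 0.272]
orange/wood 110 [434.7 308.6] [393 307  72   3] [ 0.253 -0.397]
white 62 [392.9 143. ] [389 139   9   9] [ 0.764 -0.305]
white 413 [220.3 152.2] [204 145  34  16] [0.752 0.238]
white 175 [298. 150.] [281 148  35   5] [ 0.751 -0.007]
white 321 [172.4 183.4] [160 171  26  26] [0.657 0.389]
white 309 [424.8 180. ] [414 170  22  22] [ 0.643 -0.396]
white 205 [210.3 187.1] [201 178  18  18] [0.641 0.27 ]
white 18 [410.7 190.8] [407 186   9   8] [ 0.61 -0.35]
white 804 [145.4 249.2] [137 226  18  48] [0.454 0.471]
white 304 [431.8 247.7] [420 238  23  19] [ 0.434 -0.402]
white 199 [209.5 249.4] [200 241  19  17] [0.448 0.274]
white 207 [174.2 252.8] [165 244  19  18] [0.441 0.383]
white 269 [260.5 272.8] [243 269  36   9] [0.373 0.12 ]
```

View pics/c2.png

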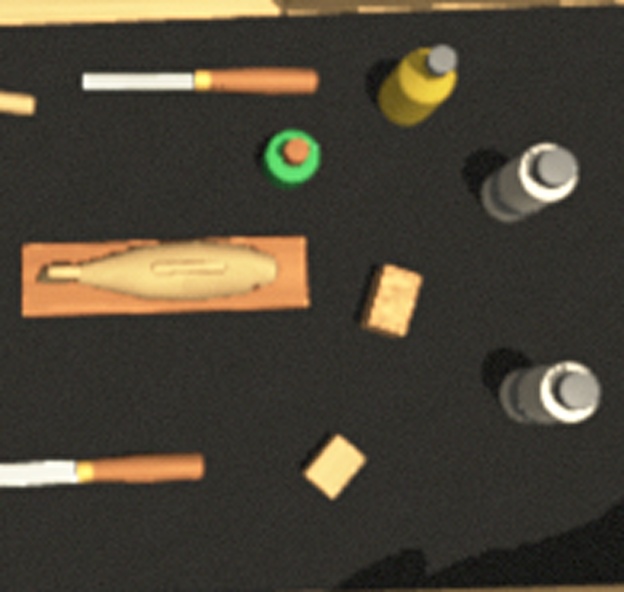

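View pics/c1.png

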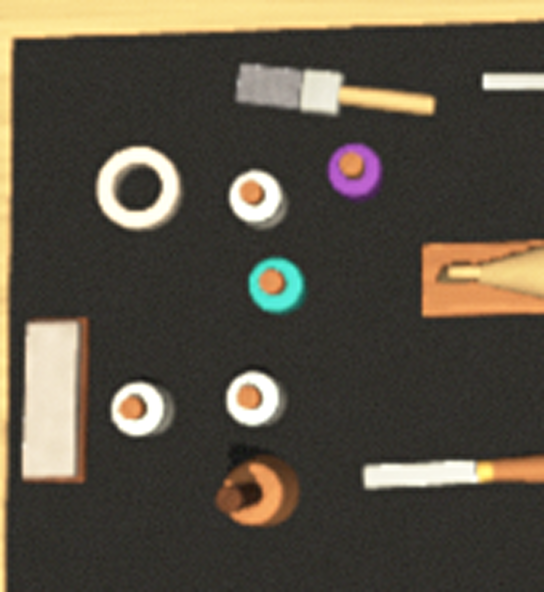

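c2 confirms that the grainy cork block is at c2 (392,300) and the plain offcut at (335,467). c1 shows exactly three white pots, at (253,197), (138,408) and (253,397), with the mallet handle tip at (232,500). Now the geometry.

Run:
```python
from h import *
m=camera_model("top")
c1=lambda u,v,z:pt(m,130+u/3.2-.3,125+v/3.2-.3,z)[:2]
c2=lambda u,v,z:pt(m,255+u/3.2-.3,125+v/3.2-.3,z)[:2]
print("mallet tip",c1(232,500,.19).round(4),"head",c1(263,488,.08).round(4))
a,b=c2(578,390,.15),c2(556,166,.15);print("cans",a,b,np.linalg.norm(a-b),(a+b)/2,np.arctan2(*(b-a)[::-1]))
P=np.array([c2(*p,.018) for p in((22,244),(306,237),(310,304),(22,316))]);print("plinth",P.round(3),P.mean(0),cv2.minAreaRect((P*1000).astype(np.float32)))
d=(P[0]+P[3]-P[1]-P[2])/2;print("y axis",d,np.linalg.norm(d),"yaw",np.arctan2(-d[0],d[1]))
B=np.array([c2(*p,.045) for p in((386,265),(421,275),(402,336),(366,322))]);d=(B[0]+B[1]-B[2]-B[3])/2
print("block",B.mean(0),np.linalg.norm(d),np.linalg.norm((B[1]+B[2]-B[0]-B[3])/2),"long dir",np.arctan2(d[1],d[0]))
for n,p in(("A",(208.2,184.8)),("B",(171,252.1)),("C",(207.4,248.8)),("green",(347.1,171.8)),("turq",(214.6,212.6)),("purp",(239.5,176.3))):print(n,pt(m,*p,.07)[:2].round(4))
```

```text
mallet tip [0.3593 0.2703] head [0.3649 0.2626]
cans [ 0.43467064 -0.37666064] [ 0.63415284 -0.37225101] 0.19953093283784137 [ 0.53441174 -0.37445583] 0.022101814134513995
plinth [[ 0.597  0.113]
 [ 0.596 -0.168]
 [ 0.529 -0.169]
 [ 0.526  0.115]] [ 0.56205472 -0.02742253] ((562.7909545898438, -26.83905029296875), (71.61544036865234, 283.3951416015625), 0.4815658926963806)
y axis [-0.0008901   0.28224306] 0.2822444672276197 yaw 0.003153648905244081
block [ 0.52874707 -0.2448761 ] 0.06052433511919332 0.03560691414095565 long dir -0.3722846775195647
A [0.6451 0.2732]
B [0.4426 0.3872]
C [0.4494 0.2771]
green [ 0.6721 -0.1541]
turq [0.5585 0.2543]
purp [0.6686 0.1764]
```

```bash
python3 -m pendant '[0,0,0.9,0,0,-0.3,-1, 0,0,0.9,0,0,-0.3,-1, 0,0,0.7,0,0,-0.3,-1]'
python3 -m pendant '[0,0,0,0.63,-0.6,0,-1, 0,0,0,0.63,-0.6,0,-1, 0,0,0,0.63,-0.6,0,-1, 0,0,0,0.63,-0.6,0,-1, 0,0,0,0.63,-0.6,0,-1]'
python3 -m pendant '[0,0,0,0.63,-0.6,0,-1, 0,0,0,0.63,-0.6,0,-1, 0,0,0,0.63,-0.6,0,-1, 0,0,0,0.63,-0.6,0,-1, 0,0,0,0.63,-0.6,0,-1]'
python3 -m pendant '[0,0,0,0,-0.9,0,-1, 0,0,0,0,-0.9,0,-1, 0,0,0,0,-0.9,0,-1, 0,0,0,0,-0.9,0,-1, 0,0,0,0,-0.9,0,-1]'
cat >> h.py <<'E'
def st():
    s=ctrl.sense();R=s['orientation'];print("t %.1f tcp"%s['t'],s['tool_pos'].round(4),"yaw %.3f tilt %.3f"%(np.arctan2(R[1,0],R[0,0]),np.arccos(-R[2,2])),"F",s['ft_force'].round(2),"w %.4f ff %.1f"%(s['grip_width'],s['finger_force']),"q7 %.2f"%s['joint_pos'][6]);return s
def go(x,y,z,yaw=0):
    s=st();R=s['orientation'];print("units",(R.T@(np.array([x,y,z])-s['tool_pos'])/.05).round(2),"turn",round((np.arctan2(R[1,0],R[0,0])-yaw)/.12,2))
E
python3 -c "from h import *;go(.36,.268,.283)"
```

```text
t: 0.4
tool_pos: [0.1845, -0.5967, 0.2837]
orientation: [[1.0, -0.004, -0.0], [-0.004, -1.0, 0.001], [-0.0, -0.001, -1.0]]
ft_force: [0.3, 0.8, 0.4]
grip_width: 0.0883
finger_force: 0.0
t: 0.9
tool_pos: [0.343, -0.4456, 0.2834]
orientation: [[1.0, -0.0, -0.0], [-0.0, -1.0, 0.001], [-0.0, -0.001, -1.0]]
ft_force: [0.6, -0.7, 0.5]
grip_width: 0.0878
finger_force: 0.0
t: 1.4
tool_pos: [0.5005, -0.2957, 0.2834]
orientation: [[1.0, -0.0, -0.001], [-0.0, -1.0, 0.0], [-0.001, -0.0, -1.0]]
ft_force: [0.9, 0.0, -0.2]
grip_width: 0.088
finger_force: 0.0
t: 1.9
tool_pos: [0.4992, -0.0704, 0.2835]
orientation: [[1.0, -0.0, -0.001], [-0.0, -1.0, 0.0], [-0.001, -0.0, -1.0]]
ft_force: [1.1, 0.5, -0.8]
grip_width: 0.0884
finger_force: 0.0
t 1.9 tcp [ 0.4992 -0.0704  0.2835] yaw -0.000 tilt 0.001 F [ 1.12  0.52 -0.83] w 0.0884 ff 0.0 q7 -1.59
units [-2.79 -6.77  0.01] turn -0.0
```

```bash
python3 -m pendant '[0,0,0,0,-0.9,0,-1, 0,0,0,0,-0.9,0,-1, 0,0,0,0,-0.9,0,-1, 0,0,0,0,-0.9,0,-1, 0,0,0,-0.3,-0.9,0,-1]' >/dev/null
python3 -m pendant '[0,0,0,-0.8,-0.57,0,-1, 0,0,0,-0.8,-0.55,0,-1, 0,0,0,-0.88,-0.55,0,-1,0,0,0,0,-0.55,0,-1,0,0,0,0,0,0,-1]' >/dev/null
python3 - <<'E'
from h import *
go(.36,.268,.283)
m=camera_model("wrist");cv2.imwrite("pics/w1.png",camera("wrist"))
for z in(.08,.19):print(proj(m,(.36,.268,z)))
print(m['eye'])
E
```

```text
t 2.9 tcp [0.3609 0.267  0.2839] yaw 0.007 tilt 0.003 F [ 0.09  0.03 -0.56] w 0.0880 ff 0.0 q7 -2.37
units [-0.02 -0.02  0.02] turn 0.06
(np.float64(279.71525740854156), np.float64(181.12650637896064))
(np.float64(279.06927617854507), np.float64(209.72043166245055))
[0.43342105 0.26687388 0.42930418]
```

View pics/w1.png

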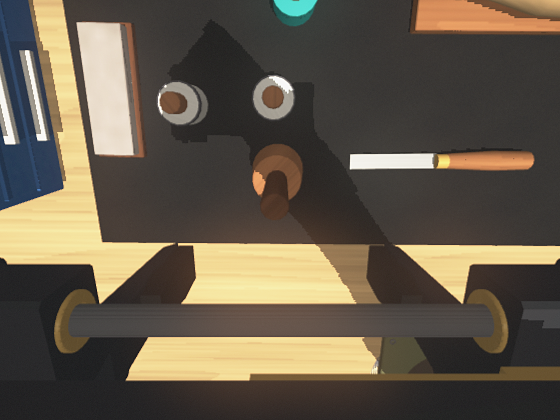

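The wrist view shows the handle tip at (273,207), where I predicted (279,210). The head is at about (278,172).

```bash
python3 -c "
from h import *
m=camera_model('wrist');print(pt(m,273,207,.19),pt(m,278,170,.08));p=pt(m,273,207,.19);go(p[0],p[1],.126)"
```

```text
[0.36319529 0.2700941  0.19      ] [0.37356878 0.26700468 0.08      ]
t 3.0 tcp [0.3618 0.2644 0.2836] yaw 0.004 tilt 0.001 F [ 0.89 -1.1   0.33] w 0.0881 ff 0.0 q7 -2.37
units [ 0.03 -0.11  3.15] turn 0.03
```

```bash
cat >> h.py <<'E'
def weigh(n=8):
    f=[];tq=[]
    for i in range(n):
        camera("wrist");s=ctrl.sense();f.append(s['ft_force'][2]);tq.append(s['joint_torque'])
    print("Fz mean %.2f sd %.2f"%(np.mean(f),np.std(f)),"tau",np.mean(tq,0).round(2))
E
python3 -m pendant '[0,0,0.03,0,-0.07,0.5,-1, 0,0,0,0,0,0.7,-1, 0,0,0,0,0,0.7,-1, 0,0,0,0,0,0.7,-1, 0,0,0,0,0,0.5,-1]' 
python3 -c "from h import *;weigh(6)"
python3 -m pendant '[0,0,0,0,0,0,1, 0,0,0,0,0,0,1, 0,0,0,0,0,0,1, 0,0,0,0,0,0,1, 0,0,0,0,0,0,1]' 35
python3 -m pendant '[0,0,0,0,0,0,1, 0,0,0,0,0,-0.3,1, 0,0,0,0,0,-0.5,1, 0,0,0,0,0,-0.7,1, 0,0,0,0,0,-0.9,1]'
python3 -c "from h import *;st();weigh(6)"
```

```text
t: 3.45
tool_pos: [0.3627, 0.2643, 0.1268]
orientation: [[1.0, -0.006, -0.001], [-0.006, -1.0, -0.002], [-0.001, 0.002, -1.0]]
ft_force: [-0.3, 0.3, 1.2]
grip_width: 0.0879
finger_force: 0.0
Fz mean -0.38 sd 1.03 tau [-7.000e-02 -4.257e+01  7.400e-01 -5.470e+00  4.000e-02 -1.900e-01
 -1.000e-02]
t: 4.25
tool_pos: [0.3624, 0.2664, 0.1288]
orientation: [[1.0, -0.004, 0.0], [-0.004, -1.0, 0.0], [0.0, -0.0, -1.0]]
ft_force: [-0.3, 0.3, -0.1]
grip_width: 0.0502
finger_force: 0.0
t: 4.75
tool_pos: [0.3609, 0.2652, 0.2486]
orientation: [[1.0, -0.003, -0.004], [-0.003, -1.0, -0.003], [-0.004, 0.003, -1.0]]
ft_force: [1.1, 0.6, -3.8]
grip_width: 0.0223
finger_force: 34.9
t 4.8 tcp [0.3609 0.2652 0.2486] yaw -0.003 tilt 0.005 F [ 1.05  0.65 -3.82] w 0.0223 ff 34.9 q7 -2.40
Fz mean -2.95 sd 2.01 tau [ 5.000e-02 -3.787e+01  1.000e-02 -1.214e+01  1.000e-02  2.100e-01
  3.000e-02]
```

```bash
python3 -m pendant '[0,0,0,0,0,-0.5,1, 0,0,0,0,0,-0.5,1, 0,0,0,0.2,0.3,0,1, 0,0,0,0.5,0.5,0,1, 0,0,0,0.5,0.7,0,1]' >/dev/null
python3 -m pendant '[0,0,0,0.5,0.7,0,1, 0,0,0,0.5,0.7,0,1, 0,0,0,0.5,0.7,0,1, 0,0,0,0.5,0.7,0,1, 0,0,0,0.26,0.8,0,1]' >/dev/null
python3 -m pendant '[0,0,0,0,0.9,0,1, 0,0,0,0,0.9,0,1, 0,0,0,0,0.9,0,1, 0,0,0,0,0.9,0,1, 0,0,0,0,0.9,0,1]' >/dev/null
python3 -m pendant '[0,0,0,0,0.9,0,1, 0,0,0,0,0.9,0,1, 0,0,0,0,0.7,0,1, 0,0,0,0,0.4,0,1, 0,0,0,0,0,0,1]' >/dev/null
python3 - <<'E'
from h import *
go(.534,-.374,.3);cv2.imwrite("pics/s2.png",cv2.resize(camera("scene")[140:380,0:320],None,fx=2.4,fy=2.4));weigh(5)
m=camera_model("scene");p=ctrl.sense()['tool_pos']
for z in (.12,.14,.16,.18,.2): print(z,proj(m,(p[0],p[1],z)))
E
```

```text
t 7.0 tcp [ 0.5303 -0.3636  0.2953] yaw -0.010 tilt 0.006 F [-0.14  0.71 -3.05] w 0.0232 ff 34.9 q7 -1.10
units [ 0.08  0.21 -0.09] turn -0.08
Fz mean -3.08 sd 0.23 tau [ 1.070e+00 -5.488e+01  7.300e-01 -1.837e+01  6.000e-02 -5.000e-02
 -0.000e+00]
0.12 (np.float64(99.87011340768058), np.float64(264.11356225172517))
0.14 (np.float64(96.82396687621969), np.float64(258.6522605536803))
0.16 (np.float64(93.6697632370088), np.float64(252.99722803541857))
0.18 (np.float64(90.40164894151334), np.float64(247.13797012807353))
0.2 (np.float64(87.0133398773639), np.float64(241.063220323879))
```

View pics/s2.png

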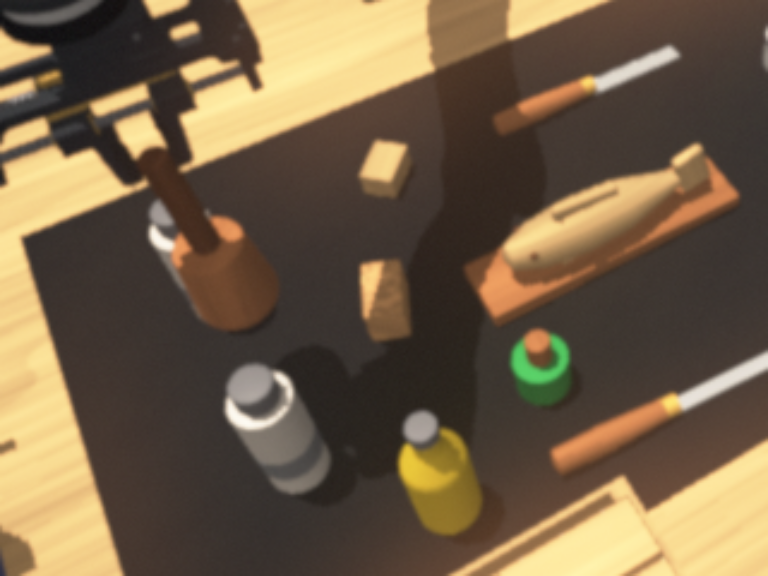

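Mallet hangs upright in the gripper with its foot at z ≈ 0.12, clear between the cans. Correct the position and lower it.

```bash
python3 -m pendant '[0,0,-0.08,0.08,0.2,0.3,1, 0,0,0,0,0,0.5,1, 0,0,0,0,0,0.5,1, 0,0,0,0,0,0.5,1, 0,0,0,0,0,0.2,1]' >/dev/null
python3 -m pendant '[0,0,0,0,0,0,1,0,0,0,0,0,0.1,1]' |grep -E "tool|ft_"
python3 -m pendant '[0,0,0,0,0,0.05,1,0,0,0,0,0,0.05,1,0,0,0,0,0,0,1]' |grep -E "tool|ft_"
python3 -m pendant '[0,0,0,0,0,0.05,1,0,0,0,0,0,0.05,1,0,0,0,0,0,0,1]' |grep -E "tool|ft_"
python3 - <<'E'
from h import *
go(.534,-.374,.17);im=camera("scene");cv2.imwrite("pics/s3.png",im)
m=camera_model("scene");p=ctrl.sense()['tool_pos']
hsv=cv2.cvtColor(im,cv2.COLOR_BGR2HSV);k=(hsv[...,0]<22)&(hsv[...,1]>110)&(hsv[...,2]>30);k[:,150:]=0;k[:215]=0;k[330:]=0
for b in blobs(k,60):print(b)
for z in(0,.01,.02,.03):
    print(z,proj(m,(p[0],p[1],z)), max(proj(m,(p[0]+.034*np.cos(a),p[1]+.034*np.sin(a),z))[1] for a in np.arange(0,6.3,.1)))
E
```

```text
tool_pos: [0.538, -0.3701, 0.1948]
ft_force: [-0.6, 0.3, -2.5]
tool_pos: [0.537, -0.3694, 0.189]
ft_force: [-0.6, -0.1, -2.9]
tool_pos: [0.5367, -0.3692, 0.1834]
ft_force: [-0.2, 0.5, -2.9]
t 8.7 tcp [ 0.5367 -0.3692  0.1834] yaw 0.006 tilt 0.001 F [-0.17  0.54 -2.9 ] w 0.0226 ff 34.9 q7 -1.10
units [-0.06  0.1   0.27] turn 0.05
(np.int32(72), array([ 15.5, 222.1]), array([  2, 215,  37,  21], dtype=int32))
(np.int32(96), array([ 40.6, 222.8]), array([ 26, 218,  25,  13], dtype=int32))
(np.int32(355), array([ 15.1, 279.4]), array([  0, 243,  37,  87], dtype=int32))
(np.int32(1203), array([103.1, 275.3]), array([ 77, 244,  52,  58], dtype=int32))
(np.int32(149), array([  6.3, 301.6]), array([  0, 294,  17,  18], dtype=int32))
0 (np.float64(111.43796235460809), np.float64(296.98285583604724)) 310.99856461240955
0.01 (np.float64(110.1528231300475), np.float64(294.7742918715438)) 308.853927904056
0.02 (np.float64(108.84728591535213), np.float64(292.53067313235226)) 306.6744917716946
0.03 (np.float64(107.52086118404233), np.float64(290.2511583473308)) 304.45940229078855
```

```bash
python3 -m pendant '[0,0,0.05,-0.05,0.09,0.2,1,0,0,0,0,0,0.2,1,0,0,0,0,0,0,1]' |grep -E "tool|ft_"
python3 -m pendant '[0,0,0,0,0,0.1,1,0,0,0,0,0,0,1]' |grep -E "tool|ft_"
python3 -m pendant '[0,0,0,0,0,0.08,1,0,0,0,0,0,0,1]' |grep -E "tool|ft_"
python3 -m pendant '[0,0,0,0,0,0.06,1,0,0,0,0,0,0,1]' |grep -E "tool|ft_"
python3 -c "from h import *
go(.534,-.374,.145)"
```

```text
tool_pos: [0.5424, -0.3763, 0.1728]
ft_force: [-1.0, 3.8, 36.1]
tool_pos: [0.5436, -0.376, 0.1698]
ft_force: [-1.6, 5.4, 45.7]
tool_pos: [0.5442, -0.376, 0.1665]
ft_force: [-1.9, 6.5, 48.9]
tool_pos: [0.5445, -0.3758, 0.1639]
ft_force: [-1.9, 7.3, 51.3]
t 9.6 tcp [ 0.5445 -0.3758  0.1639] yaw 0.001 tilt 0.025 F [-1.89  7.33 51.28] w 0.0232 ff 35.4 q7 -1.10
units [-0.22 -0.04  0.37] turn 0.01
```

```bash
python3 -m pendant '[0,0,0,0,0,-0.2,1,0,0,0,0,0,0,1]' |grep -E "tool|ft_"
python3 -m pendant '[0,0,0,0,0,-0.1,1,0,0,0,0,0,0,1]' |grep -E "tool|ft_"
python3 - <<'E'
from h import *
im=camera("scene");cv2.imwrite("pics/s4.png",cv2.resize(im[180:360,40:220],None,fx=3.2,fy=3.2))
go(.534,-.374,.145)
m=camera_model("scene");print([ (np.array(proj(m,(.534,-.374,z)))-(40,180))*3.2 for z in(0,.08,.19)])
E
```

```text
tool_pos: [0.5356, -0.3749, 0.1643]
ft_force: [-2.3, 2.8, 24.1]
tool_pos: [0.5338, -0.374, 0.1659]
ft_force: [-0.4, 0.5, -3.9]
t 10.1 tcp [ 0.5336 -0.3738  0.1654] yaw -0.001 tilt 0.002 F [-0.72  0.52 -3.58] w 0.0232 ff 34.4 q7 -1.10
units [0.01 0.   0.41] turn -0.01
[array([220.5484576 , 374.48757375]), array([185.18732606, 314.65025792]), array([128.08945347, 218.0305151 ])]
```

View pics/s4.png

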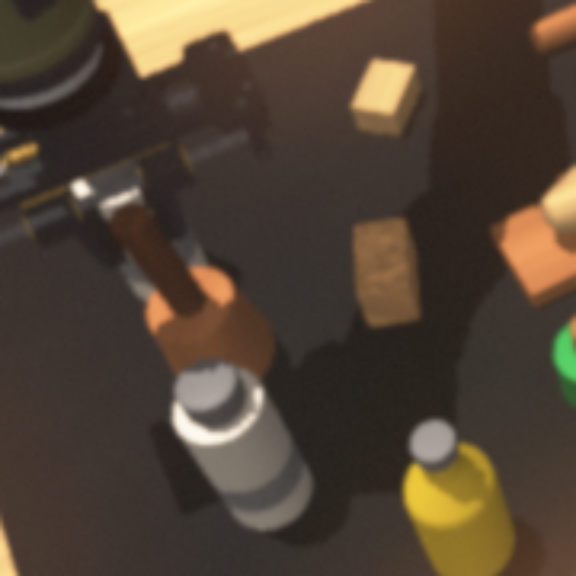

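```bash
python3 -m pendant '[0,0,0,0,0,0.05,1,0,0,0,0,0,0,1]' |grep -E "tool|ft_"
python3 -m pendant '[0,0,0,0,0,0,-0.3,0,0,0,0,0,0,-0.3,0,0,0,0,0,0,-0.3,0,0,0,0,0,0,-0.3,0,0,0,0,0,0,-0.3]' |grep -E "tool|ft_|width"
python3 -m pendant '[0,0,0,0,0,-0.4,-0.3,0,0,0,0,0,-0.7,-0.3,0,0,0,0,0,-0.7,-0.3,0,0,0,0,0,-0.5,-0.3,0,0,0,0,0,0,-0.3]' |grep -E "tool|ft_|width"
python3 - <<'E'
from h import *
m=camera_model("wrist");im=camera("wrist");st()
m2=camera_model("scene");i2=camera("scene")
a=cv2.resize(im,(400,300));b=cv2.resize(i2[180:360,20:260],(400,300))
cv2.imwrite("pics/w2.png",np.hstack([a,b]))
f=lambda p,mm,o,s:((np.array(proj(mm,p))-o)*s).round(0)
for z in(0,.08,.19):print(z,f((.534,-.374,z),m,0,400/560),f((.534,-.374,z),m2,(20,180),300/180)+(400,0))
E
```

```text
tool_pos: [0.535, -0.374, 0.1646]
ft_force: [-1.2, 0.8, 5.8]
tool_pos: [0.5344, -0.374, 0.1641]
ft_force: [0.1, -0.3, -0.6]
grip_width: 0.0569
tool_pos: [0.5365, -0.3753, 0.2835]
ft_force: [0.0, -0.4, 0.2]
grip_width: 0.0574
t 11.3 tcp [ 0.5353 -0.3745  0.281 ] yaw -0.000 tilt 0.004 F [ 0.74  0.2  -1.67] w 0.0575 ff 0.0 q7 -1.08
0 [199. 123.] [548. 195.]
0.08 [199. 131.] [530. 164.]
0.19 [199. 152.] [500. 114.]
```

View pics/w2.png

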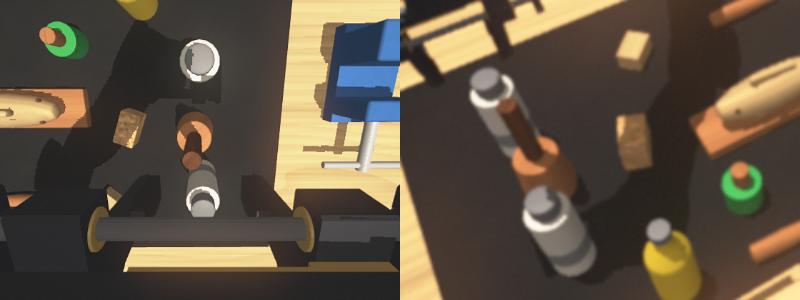

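Run:
```python
from h import *
m=camera_model("wrist")
k=560/400
for n,(u,v),z in(("canb cap",(201,53),.15),("cana cap",(203,207),.15),("tip",(192,158),.19),("head",(194,131),.08)):print(n,pt(m,u*k,v*k,z)[:2].round(4))
im=camera("top");cv2.imwrite("pics/t2.png",im)
hsv=cv2.cvtColor(im,cv2.COLOR_BGR2HSV);kk=(hsv[...,0]<22)&(hsv[...,1]>110)&(hsv[...,2]>40);kk[:,:405]=0;kk[:190]=0;kk[250:]=0;kk[:,455:]=0
for b in blobs(kk,20):print(b)
mm=camera_model("top");print(proj(mm,(.534,-.374,.08)),proj(mm,(.534,-.374,.19)))
```

```text
canb cap [ 0.6373 -0.375 ]
cana cap [ 0.4402 -0.3779]
tip [ 0.5255 -0.365 ]
head [ 0.5319 -0.3644]
(np.int32(468), array([416.7, 219.6]), array([405, 208,  32,  24], dtype=int32))
(np.float64(423.5224630463756), np.float64(214.06834139739095)) (np.float64(436.8160397773023), np.float64(209.65026450176762))
```

```bash
python3 -m pendant '[0,0,0,0,-0.5,0,-0.3,0,0,0,0,-0.8,0,-0.3,0,0,0,0,-0.9,0,-0.3,0,0,0,0,-0.9,0,-0.3,0,0,0,0,-0.5,0,-0.3]' >/dev/null
cat >> h.py <<'E'
def cone(m,x,y,prof,sh=(420,560)):
    k=np.zeros(sh,np.uint8);a=np.arange(0,6.28,.15)
    for (z0,r0),(z1,r1) in zip(prof,prof[1:]):
        P=[proj(m,(x+r*np.cos(t),y+r*np.sin(t),z)) for z,r in((z0,r0),(z1,r1)) for t in a]
        cv2.fillConvexPoly(k,cv2.convexHull((np.array(P)*16).round().astype(np.int32)),1,shift=4)
    return k>0
MAL=[(0,.034),(.08,.028),(.0801,.012),(.19,.012)]
E
python3 - <<'E'
from h import *
from scipy.optimize import minimize
for n,box in(("top",(185,260,385,460)),("scene",(215,330,60,150))):
    im=camera(n);cv2.imwrite(f"pics/{n}3.png",im);m=camera_model(n)
    hsv=cv2.cvtColor(im,cv2.COLOR_BGR2HSV);k=(hsv[...,0]<22)&(hsv[...,1]>100)&(hsv[...,2]>25)
    b=np.zeros(k.shape,bool);b[box[0]:box[1],box[2]:box[3]]=1;k&=b
    n_,l,s,c=cv2.connectedComponentsWithStats(k.astype(np.uint8));k=l==1+np.argmax(s[1:,4]);print(s[1:,4],s[1+np.argmax(s[1:,4])])
    best=max(((k&(c:=cone(m,x,y,MAL))).sum()/(k|c).sum(),x,y) for x in np.arange(.505,.56,.0025) for y in np.arange(-.4,-.345,.0025));print(n,best)
E
```

```text
[4] [385 215   1   4   4]
top (np.float64(0.0), np.float64(0.5599999999999988), np.float64(-0.345))
[  18 1296    3    3] [  78  239   49   59 1296]
scene (np.float64(0.7505841121495327), np.float64(0.5199999999999997), np.float64(-0.365))
```

```bash
python3 -m pendant '[0,0,0,0,-0.9,0,-0.3,0,0,0,0,-0.9,0,-0.3,0,0,0,0,-0.9,0,-0.3,0,0,0,0,-0.9,0,-0.3,0,0,0,0,-0.5,0,-0.3]' >/dev/null
python3 - <<'E'
from h import *
st()
n="top";im=camera(n);cv2.imwrite("pics/top4.png",cv2.resize(im[160:290,360:480],None,fx=4.5,fy=4.5,interpolation=cv2.INTER_CUBIC));m=camera_model(n)
hsv=cv2.cvtColor(im,cv2.COLOR_BGR2HSV);k=(hsv[...,0]<22)&(hsv[...,1]>100)&(hsv[...,2]>25)
b=np.zeros(k.shape,bool);b[190:250,396:455]=1;k&=b
n_,l,s,c=cv2.connectedComponentsWithStats(k.astype(np.uint8));i=1+np.argmax(s[1:,4]);k=l==i;print(s[i])
print(max(((k&(c:=cone(m,x,y,MAL))).sum()/(k|c).sum(),x,y) for x in np.arange(.505,.56,.002) for y in np.arange(-.4,-.345,.002)))
w=im;h2=cv2.cvtColor(w,cv2.COLOR_BGR2HSV)
E
```

```text
t 12.5 tcp [0.5339 0.0145 0.278 ] yaw 0.003 tilt 0.003 F [-0.02 -0.46 -0.07] w 0.0574 ff 0.0 q7 -1.73
[402 208  36  24 581]
(np.float64(0.9315960912052117), np.float64(0.523), np.float64(-0.366))
```

View pics/top4.png

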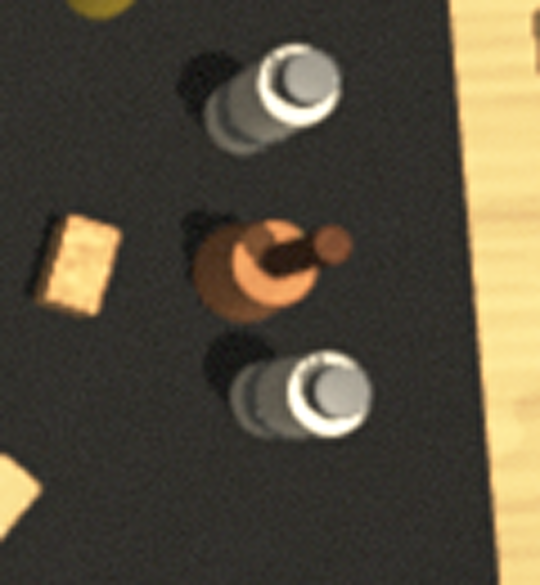

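The top view shows the mallet upright at (.523,-.366). That is about 11 mm and 8 mm off the cans' midpoint, which is inside the tolerance but marginal. I'll regrip it lower and shift it.

```bash
python3 -m pendant '[0,0,0,-0.22,0.6,0,-0.3,0,0,0,0,0.9,0,-0.3,0,0,0,0,0.9,0,-0.3,0,0,0,0,0.9,0,-0.3,0,0,0,0,0.9,0,-0.3]' >/dev/null
python3 -m pendant '[0,0,0,0,0.9,0,-0.3,0,0,0,0,0.9,0,-0.3,0,0,0,0,0.9,0,-0.3,0,0,0,0,0.6,0,-0.3,0,0,0,0,0,0,-0.3]' >/dev/null
python3 -c "
from h import *
go(.523,-.366,.13)"
```

```text
t 13.6 tcp [ 0.5198 -0.3717  0.2773] yaw -0.010 tilt 0.005 F [ 0.01 -0.07 -0.6 ] w 0.0573 ff 0.0 q7 -1.08
units [ 0.07 -0.13  2.95] turn -0.09
```

```bash
python3 -m pendant '[0,0,-0.05,0.06,-0.1,0.5,-0.3,0,0,0,0,0,0.7,-0.3,0,0,0,0,0,0.7,-0.3,0,0,0,0,0,0.7,-0.3,0,0,0,0,0,0.3,-0.3]' | grep -E "tool|ft_"
python3 -m pendant '[0,0,0,0,0,0,1,0,0,0,0,0,0,1,0,0,0,0,0,0,1,0,0,0,0,0,0,1,0,0,0,0,0,0,1]' 35| grep -E "tool|ft_|width"
python3 -m pendant '[0,0,0,0,0,0,1,0,0,0,0,0,0,1,0,0,0,0,0,0,1,0,0,0,0,0,0,1]' 35| grep -E "tool|ft_|width"
python3 -c "
from h import *
go(.534,-.3745,.14)"
```

```text
tool_pos: [0.5238, -0.3574, 0.1301]
ft_force: [-0.7, -0.1, 0.5]
tool_pos: [0.527, -0.3595, 0.1354]
ft_force: [-0.7, -2.2, 8.3]
grip_width: 0.023
tool_pos: [0.5272, -0.3596, 0.1354]
ft_force: [-0.5, -1.1, 7.0]
grip_width: 0.0233
t 14.9 tcp [ 0.5272 -0.3596  0.1354] yaw 0.006 tilt 0.003 F [-0.54 -1.1   6.95] w 0.0233 ff 34.9 q7 -1.11
units [ 0.13  0.3  -0.09] turn 0.05
```

```bash
python3 -m pendant '[0,0,0.05,0,0,-0.3,1,0,0,0,0,0,0,1,0,0,0,0.22,0.3,0,1,0,0,0,0,0,0,1,0,0,0,0,0,0,1]' | grep -E "tool|ft_"
python3 -m pendant '[0,0,0,0,0,0.2,1,0,0,0,0,0,0,1,0,0,0,0,0,0,1]' | grep -E "tool|ft_"
python3 -c "
from h import *
go(.538,-.3745,.135)"
```

```text
tool_pos: [0.5368, -0.3733, 0.1486]
ft_force: [0.1, 0.6, -2.7]
tool_pos: [0.5368, -0.373, 0.1384]
ft_force: [-0.1, 0.2, -3.3]
t 15.8 tcp [ 0.5368 -0.373   0.1384] yaw 0.000 tilt 0.002 F [-0.08  0.15 -3.34] w 0.0229 ff 35.0 q7 -1.10
units [0.02 0.03 0.07] turn 0.0
```

```bash
python3 -m pendant '[0,0,0,0.02,0.03,0.05,1,0,0,0,0,0,0,1,0,0,0,0,0,0,1]' | grep -E "tool|ft_"
python3 -m pendant '[0,0,0,0,0,0.05,1,0,0,0,0,0,0,1]' | grep -E "tool|ft_"
python3 -m pendant '[0,0,0,0,0,0,-0.3,0,0,0,0,0,0,-0.3,0,0,0,0,0,0,-0.3,0,0,0,0,0,0,-0.3,0,0,0,0,0,0,-0.3]' |grep -E "tool|ft_|width"
python3 -m pendant '[0,0,0,0,0,-0.4,-0.3,0,0,0,0,0,-0.7,-0.3,0,0,0,0,0,-0.8,-0.3,0,0,0,0,0,-0.8,-0.3,0,0,0,0,0,-0.3,-0.3]' |grep -E "tool|ft_|width"
python3 -m pendant '[0,0,0,0,-0.5,0,-0.3,0,0,0,0,-0.9,0,-0.3,0,0,0,0,-0.9,0,-0.3,0,0,0,0,-0.9,0,-0.3,0,0,0,0,-0.9,0,-0.3]' >/dev/null
python3 -m pendant '[0,0,0,0,-0.9,0,-0.3,0,0,0,0,-0.9,0,-0.3,0,0,0,0,-0.9,0,-0.3,0,0,0,0,-0.9,0,-0.3,0,0,0,0.3,-0.5,0,-0.3]' >/dev/null
cat > chk.py <<'E'
from h import *
st()
im=camera("top");cv2.imwrite("pics/top5.png",im);m=camera_model("top")
hsv=cv2.cvtColor(im,cv2.COLOR_BGR2HSV);k=(hsv[...,0]<22)&(hsv[...,1]>100)&(hsv[...,2]>25)
b=np.zeros(k.shape,bool);b[190:250,396:455]=1;k&=b
n_,l,s,c=cv2.connectedComponentsWithStats(k.astype(np.uint8));i=1+np.argmax(s[1:,4]);k=l==i;print(s[i])
print("mallet",max(((k&(c:=cone(m,x,y,MAL))).sum()/(k|c).sum(),x,y) for x in np.arange(.505,.56,.002) for y in np.arange(-.4,-.345,.002)))
k=(hsv[...,0]<22)&(hsv[...,1]>100)&(hsv[...,2]>90)
for a,c,b in blobs(k,35):
    if a<70:print(a,c,pt(m,*c,.07)[:2].round(4))
E
python3 chk.py
```

```text
tool_pos: [0.5385, -0.3754, 0.1367]
ft_force: [0.5, -0.1, -3.0]
tool_pos: [0.539, -0.3759, 0.1353]
ft_force: [-0.3, 0.1, 2.5]
tool_pos: [0.5385, -0.3753, 0.1342]
ft_force: [-0.3, 0.3, -0.2]
grip_width: 0.0573
tool_pos: [0.5402, -0.3764, 0.2889]
ft_force: [1.1, 0.6, 1.6]
grip_width: 0.0573
t 18.2 tcp [0.5518 0.0395 0.2844] yaw 0.005 tilt 0.003 F [ 0.35  0.01 -0.1 ] w 0.0572 ff 0.0 q7 -1.77
[406 205  36  23 585]
mallet (np.float64(0.9278846153846154), np.float64(0.535), np.float64(-0.378))
42 [499.  108.3] [ 0.8578 -0.634 ]
42 [546.7 126.8] [ 0.7936 -0.7739]
50 [546.4 136.8] [ 0.762  -0.7695]
46 [557.3 156.2] [ 0.7001 -0.7957]
44 [346.9 172. ] [ 0.6715 -0.1534]
47 [239.7 176.3] [0.6686 0.1758]
40 [208.2 184.8] [0.6451 0.2732]
58 [546.2 183.6] [ 0.6165 -0.7531]
49 [437.2 209.6] [ 0.5473 -0.4194]
43 [214.7 212.7] [0.5582 0.254 ]
36 [530.7 229.3] [ 0.4797 -0.6923]
44 [207.5 248.9] [0.4491 0.2768]
43 [171.  252.2] [0.4423 0.3872]
59 [438.3 320.5] [ 0.2215 -0.3976]
38 [ 77.5 372.1] [0.1017 0.6602]
40 [424.5 409.2] [-0.0234 -0.3397]
62 [472.1 409. ] [-0.0258 -0.4743]
62 [549.4 414.3] [-0.0448 -0.6901]
35 [512.3 416.1] [-0.0474 -0.5856]
```

Mallet is now at (.535,-.378), about 4 mm from the midpoint. Next is pot C at (.449,.277).

```bash
python3 -m pendant '[0,0,0,-0.4,-0.8,0.4,-0.3,0,0,0,-0.4,-0.9,0.4,-0.3,0,0,0,-0.4,-0.9,0.4,-0.3,0,0,0,-0.4,-0.9,0.4,-0.3,0,0,0,-0.4,-0.9,0.4,-0.3]' >/dev/null
python3 -m pendant '[0,0,0,0,-0.34,0.6,-0.3,0,0,0,0,0,0.6,-0.3,0,0,0,0,0,0,-0.3,0,0,0,0,0,0,-0.3]' >/dev/null
python3 -c "
from h import *
go(.449,.277,.052);weigh(12)"
```

```text
t 19.2 tcp [0.4586 0.2602 0.1291] yaw -0.001 tilt 0.001 F [ 0.38 -0.92  0.77] w 0.0577 ff 0.0 q7 -2.22
units [-0.19 -0.34  1.54] turn -0.01
Fz mean 0.01 sd 0.51 tau [-6.00e-02 -4.77e+01  9.30e-01 -8.67e+00  2.00e-02 -7.00e-02  0.00e+00]
```

```bash
python3 -m pendant '[0,0,0,-0.19,-0.34,0,-0.3,0,0,0,0,0,0.5,-0.3,0,0,0,0,0,0.5,-0.3,0,0,0,0,0,0.5,-0.3,0,0,0,0,0,0,-0.3]' |grep -E "tool|ft_"
python3 -m pendant '[0,0,0,0,0,0,1,0,0,0,0,0,0,1,0,0,0,0,0,0,1,0,0,0,0,0,0,1,0,0,0,0,0,0,1]' 35| grep -E "tool|ft_|width"
python3 -m pendant '[0,0,0,0,0,0,1,0,0,0,0,0,0,1,0,0,0,0,0,-0.2,1,0,0,0,0,0,-0.5,1,0,0,0,0,0,-0.5,1]' 35| grep -E "tool|ft_|width"
python3 -m pendant '[0,0,0,0,0,-0.6,1,0,0,0,0,0,-0.4,1,0,0,0,0,0,0,1,0,0,0,0,0,0,1]' 35| grep -E "tool|ft_|width"
python3 -c "
from h import *
weigh(12);st()"
```

```text
tool_pos: [0.4471, 0.277, 0.0515]
ft_force: [-0.6, -0.2, 0.1]
tool_pos: [0.4492, 0.278, 0.0546]
ft_force: [-0.3, -0.7, 4.3]
grip_width: 0.0232
tool_pos: [0.4482, 0.2777, 0.1145]
ft_force: [0.2, 0.4, -2.1]
grip_width: 0.0232
tool_pos: [0.4485, 0.2779, 0.1638]
ft_force: [0.1, -0.5, -2.8]
grip_width: 0.0234
Fz mean -1.60 sd 0.47 tau [ 0.000e+00 -4.792e+01  9.300e-01 -1.043e+01  3.000e-02 -7.000e-02
 -0.000e+00]
t 22.3 tcp [0.4488 0.278  0.1638] yaw -0.000 tilt 0.000 F [ 0.77  0.15 -0.62] w 0.0230 ff 35.0 q7 -2.25
```

Pot C weighs about 163 g, so it is light and goes in front. Target is (.4765,.07).

```bash
python3 -m pendant '[0,0,0,0.15,0.5,0,1,0,0,0,0.15,0.8,0,1,0,0,0,0.15,0.9,0,1,0,0,0,0.1,0.8,0,1,0,0,0,0,0.7,0,1]' >/dev/null
python3 -m pendant '[0,0,0,0,0.45,0.4,1,0,0,0,0,0,0.6,1,0,0,0,0,0,0.5,1,0,0,0,0,0,0,1,0,0,0,0,0,0,1]' |grep -E "tool|ft_"
python3 -c "
from h import *
go(.4765,.07,.055)"
```

```text
tool_pos: [0.4763, 0.0706, 0.0891]
ft_force: [-0.0, 0.0, -2.4]
t 23.3 tcp [0.4763 0.0706 0.0891] yaw 0.000 tilt 0.000 F [-0.05  0.04 -2.35] w 0.0229 ff 35.0 q7 -1.95
units [0.   0.01 0.68] turn 0.0
```

```bash
python3 -m pendant '[0,0,0,0,0,0.4,1,0,0,0,0,0,0.2,1,0,0,0,0,0,0.05,1,0,0,0,0,0,0,1]' |grep -E "tool|ft_"
python3 -m pendant '[0,0,0,0,0,0.04,1,0,0,0,0,0,0,1]' |grep -E "tool|ft_"
```

```text
tool_pos: [0.4765, 0.0706, 0.0569]
ft_force: [0.1, -0.7, -2.0]
tool_pos: [0.4766, 0.0705, 0.0549]
ft_force: [0.2, -0.0, -0.9]
```

```bash
python3 -m pendant '[0,0,0,0,0,0,-0.3,0,0,0,0,0,0,-0.3,0,0,0,0,0,0,-0.3,0,0,0,0,0,0,-0.3,0,0,0,0,0,0,-0.3]' |grep -E "tool|ft_|width"
python3 -m pendant '[0,0,0,0,0,-0.4,-0.3,0,0,0,0,0,-0.8,-0.3,0,0,0,0,0,-0.8,-0.3,0,0,0,0.5,-0.6,0,-0.3,0,0,0,0.6,-0.75,0,-0.3]' >/dev/null
python3 -m pendant '[0,0,0,0.6,-0.75,0,-0.3,0,0,0,0.6,-0.75,0,-0.3,0,0,0,0.6,-0.7,0,-0.3,0,0,0,0.47,-0.5,0,-0.3,0,0,0,0,0,0,-0.3]' >/dev/null
python3 -m pendant '[0,0,0,0,0,0,-0.3]' >/dev/null
python3 -c "
from h import *
go(.645,.273,.052);m=camera_model('wrist');im=camera('wrist')
hsv=cv2.cvtColor(im,cv2.COLOR_BGR2HSV);k=(hsv[...,0]<22)&(hsv[...,1]>100)&(hsv[...,2]>25)
print(proj(m,(.645,.273,.075)))
for a,c,b in blobs(k,150):print(a,c,pt(m,*c,.075)[:2].round(4))
"
```

```text
tool_pos: [0.4764, 0.0705, 0.0545]
ft_force: [-0.8, -0.5, 0.2]
grip_width: 0.057
t 25.5 tcp [0.6442 0.2728 0.1536] yaw 0.000 tilt 0.002 F [-0.11 -1.02 -0.6 ] w 0.0575 ff 0.0 q7 -2.08
units [ 0.02 -0.01  2.03] turn 0.0
(np.float64(279.69283483656517), np.float64(213.43049303719025))
329 [444.2  65.5] [0.7468 0.1652]
425 [431.   84.5] [0.7351 0.1723]
1058 [409.6 175.8] [0.6735 0.1794]
863 [280.5 205.3] [0.6513 0.2724]
4183 [504.  253.7] [0.6122 0.0988]
466 [301.9 294. ] [0.5767 0.2551]
947 [133.6 321.1] [0.5513 0.3941]
937 [427.8 321.1] [0.5511 0.1499]
3394 [397.8 375.3] [0.4953 0.169 ]
```

```bash
python3 -c "
from h import *
weigh(8)"
python3 -m pendant '[0,0,0,0.04,0,0.5,-0.3,0,0,0,0,0,0.6,-0.3,0,0,0,0,0,0.5,-0.3,0,0,0,0,0,0.4,-0.3,0,0,0,0,0,0,-0.3]' |grep -E "tool|ft_"
python3 -m pendant '[0,0,0,0,0,0,1,0,0,0,0,0,0,1,0,0,0,0,0,0,1,0,0,0,0,0,0,1,0,0,0,0,0,0,1]' 35| grep -E "tool|ft_|width"
python3 -m pendant '[0,0,0,0,0,0,1,0,0,0,0,0,0,1,0,0,0,0,0,-0.2,1,0,0,0,0,0,-0.5,1,0,0,0,0,0,-0.5,1]' 35| grep -E "tool|ft_|width"
python3 -m pendant '[0,0,0,0,0,-0.6,1,0,0,0,0,0,-0.5,1,0,0,0,0,0,0,1,0,0,0,0,0,0,1]' 35| grep -E "tool|ft_|width"
python3 -c "
from h import *
weigh(12);go(.6475,-.03,.16)"
```

```text
Fz mean 0.10 sd 0.52 tau [-2.000e-01 -6.051e+01  6.000e-01 -1.521e+01  2.000e-02 -7.000e-02
  0.000e+00]
tool_pos: [0.6444, 0.2719, 0.0513]
ft_force: [-1.1, -0.4, 0.2]
tool_pos: [0.6473, 0.2731, 0.0554]
ft_force: [-0.2, 0.3, 3.5]
grip_width: 0.023
tool_pos: [0.6457, 0.2725, 0.114]
ft_force: [-0.9, 0.1, -2.4]
grip_width: 0.0226
tool_pos: [0.6462, 0.2727, 0.1688]
ft_force: [-0.5, -0.0, -2.7]
grip_width: 0.0231
Fz mean -2.96 sd 0.71 tau [ 1.000e-02 -6.303e+01  6.600e-01 -1.648e+01  3.000e-02 -7.000e-02
 -0.000e+00]
t 28.4 tcp [0.6468 0.273  0.1694] yaw -0.000 tilt 0.000 F [ 0.05 -0.16 -3.27] w 0.0225 ff 35.0 q7 -2.08
units [0.01 6.06 0.19] turn -0.0
```

```bash
python3 -c "
from h import *
weigh(10)"
python3 -m pendant '[0,0,0,0,0.5,0,1,0,0,0,0,0.8,0,1,0,0,0,0,0.9,0,1,0,0,0,0,0.9,0,1,0,0,0,0,0.8,0,1]' >/dev/null
python3 -m pendant '[0,0,0,0.02,0.6,0,1,0,0,0,0,0.36,0.2,1,0,0,0,0,0,0.6,1,0,0,0,0,0,0.6,1,0,0,0,0,0,0.2,1]' |grep -E "tool|ft_"
python3 -m pendant '[0,0,0,0,0,0,1,0,0,0,0,0,0,1]' |grep -E "tool|ft_"
python3 -c "
from h import *
go(.6475,.03,.0545)"
```

```text
Fz mean -2.91 sd 0.58 tau [-0.000e+00 -6.268e+01  6.600e-01 -1.643e+01  3.000e-02 -7.000e-02
 -0.000e+00]
tool_pos: [0.6453, 0.0311, 0.0859]
ft_force: [-0.8, -0.1, -3.3]
tool_pos: [0.6486, 0.0308, 0.0902]
ft_force: [0.5, 0.1, -1.4]
t 30.1 tcp [0.6486 0.0308 0.0902] yaw 0.001 tilt 0.002 F [ 0.53  0.05 -1.42] w 0.0230 ff 35.0 q7 -1.79
units [-0.02  0.02  0.71] turn 0.01
```

Pot A weighs about 300 g, inside the either-side band, so it goes behind.

```bash
python3 -m pendant '[0,0,0,-0.01,0,0.4,1,0,0,0,0,0,0.2,1,0,0,0,0,0,0.05,1,0,0,0,0,0,0,1]' |grep -E "tool|ft_"
python3 -m pendant '[0,0,0,0,0,0.05,1,0,0,0,0,0,0,1]' |grep -E "tool|ft_"
python3 -m pendant '[0,0,0,0,0,0,-0.3,0,0,0,0,0,0,-0.3,0,0,0,0,0,0,-0.3,0,0,0,0,0,0,-0.3,0,0,0,0,0,0,-0.3]' |grep -E "tool|ft_|width"
python3 -m pendant '[0,0,0,0,0,-0.4,-0.3,0,0,0,0,0,-0.8,-0.3,0,0,0,0,0,-0.8,-0.3,0,0,0,0,0,-0.3,-0.3,0,0,0,0,0,0,-0.3]' |grep -E "tool|ft_|width"
python3 chk.py | awk 'NR<4 || ($3>-1)' | grep -E "t |mallet|0\.[456][0-9]* +(0|-0)"
python3 -c "
from h import *
go(.4426,.387,.15,.3)"
```

```text
tool_pos: [0.6475, 0.0301, 0.0573]
ft_force: [-0.1, -0.7, -3.3]
tool_pos: [0.6483, 0.03, 0.0554]
ft_force: [1.1, 0.1, -1.2]
tool_pos: [0.6473, 0.03, 0.0545]
ft_force: [-0.3, -0.5, 0.4]
grip_width: 0.0573
tool_pos: [0.6489, 0.0301, 0.1719]
ft_force: [-0.9, 0.0, -0.7]
grip_width: 0.0574
t 31.8 tcp [0.6489 0.0301 0.1719] yaw -0.000 tilt 0.005 F [-0.86  0.05 -0.66] w 0.0574 ff 0.0 q7 -1.77
mallet (np.float64(0.9341894060995185), np.float64(0.535), np.float64(-0.378))
48 [556.8 157.2] [ 0.6971 -0.7939]
44 [346.9 172. ] [ 0.6715 -0.1534]
45 [239.6 176.2] [0.6689 0.1761]
38 [ 85.6 175.6] [0.686  0.6537]
42 [110.1 175.3] [0.6845 0.5773]
50 [437.1 209.6] [ 0.5473 -0.4191]
43 [214.7 212.7] [0.5582 0.254 ]
45 [170.8 252.2] [0.4424 0.3878]
t 31.8 tcp [0.6474 0.03   0.1697] yaw -0.000 tilt 0.001 F [-0.75  0.11 -0.36] w 0.0573 ff 0.0 q7 -1.77
units [-4.1  -7.14  0.39] turn -2.5
```

```bash
python3 -m pendant '[0,0,0,-0.41,-0.71,0,-0.3,0,0,0,-0.41,-0.71,0,-0.3,0,0,0,-0.41,-0.71,0,-0.3,0,0,0,-0.41,-0.71,0,-0.3,0,0,0,-0.41,-0.71,0,-0.3]' >/dev/null
python3 -m pendant '[0,0,0,-0.41,-0.71,0,-0.3,0,0,0,-0.41,-0.71,0,-0.3,0,0,0,-0.41,-0.71,0,-0.3,0,0,-0.8,-0.41,-0.71,0,-0.3,0,0,-0.8,0,0,0,-0.3]' >/dev/null
python3 -m pendant '[0,0,-0.9,0,0,0.2,-0.3,0,0,0,0,0,0,-0.3,0,0,0,0,0,0,-0.3]' >/dev/null
python3 -c "
from h import *
go(.4426,.387,.052,.3);m=camera_model('wrist');im=camera('wrist')
hsv=cv2.cvtColor(im,cv2.COLOR_BGR2HSV);k=(hsv[...,0]<22)&(hsv[...,1]>100)&(hsv[...,2]>25)
for a,c,b in blobs(k,150):print(a,c,pt(m,*c,.075)[:2].round(4))
"
```

```text
t 33.1 tcp [0.4621 0.3484 0.1578] yaw 0.297 tilt 0.004 F [ 0.23 -0.1  -0.75] w 0.0574 ff 0.0 q7 -2.12
units [-0.14 -0.86  2.12] turn -0.03
3980 [ 66.6 117. ] [0.4853 0.5104]
753 [172.7  90.8] [0.5238 0.4434]
1282 [442.2 121.8] [0.5589 0.2592]
1101 [548.9 179.4] [0.5445 0.166 ]
461 [164.2 208.5] [0.4395 0.4329]
660 [224.8 218. ] [0.4455 0.3873]
950 [133.6 321.1] [0.3337 0.4384]
948 [427.9 321.1] [0.4062 0.2001]
3606 [388.6 375.2] [0.3437 0.21  ]
```

```bash
python3 -m pendant '[0,0,0,-0.12,-0.84,0,-0.3,0,0,0,0,0,0.5,-0.3,0,0,0,0,0,0.6,-0.3,0,0,0,0,0,0.6,-0.3,0,0,0,0,0,0.4,-0.3]' |grep -E "tool|ft_"
python3 -m pendant '[0,0,0,0,0,0,1,0,0,0,0,0,0,1,0,0,0,0,0,0,1,0,0,0,0,0,0,1,0,0,0,0,0,0,1]' 35| grep -E "tool|ft_|width"
python3 -m pendant '[0,0,0,0,0,0,1,0,0,0,0,0,0,1,0,0,0,0,0,-0.2,1,0,0,0,0,0,-0.5,1,0,0,0,0,0,-0.5,1]' 35| grep -E "tool|ft_|width"
python3 -m pendant '[0,0,0,0,0,-0.6,1,0,0,0,0,0,-0.5,1,0,0,0,0,0,0,1,0,0,0,0,0,0,1]' 35| grep -E "tool|ft_|width"
python3 -c "
from h import *
weigh(15);go(.4765,-.03,.16)"
```

```text
tool_pos: [0.4443, 0.3869, 0.0525]
ft_force: [0.6, -0.4, 0.9]
tool_pos: [0.4454, 0.3885, 0.0557]
ft_force: [-0.6, -0.1, 4.1]
grip_width: 0.0231
tool_pos: [0.4438, 0.3869, 0.1146]
ft_force: [-0.1, 0.5, -4.8]
grip_width: 0.0232
tool_pos: [0.4443, 0.3873, 0.169]
ft_force: [0.1, -0.8, -5.5]
grip_width: 0.0227
Fz mean -4.57 sd 0.45 tau [ 1.000e-02 -5.440e+01 -7.000e-02 -1.331e+01  3.000e-02 -6.000e-02
 -0.000e+00]
t 35.8 tcp [0.4447 0.3878 0.1695] yaw 0.300 tilt 0.000 F [-0.21  0.37 -5.11] w 0.0231 ff 35.0 q7 -2.17
units [-1.86  8.17  0.19] turn 2.5
```

Pot B weighs about 466 g, so it is heavy and goes behind, at (.6475,-.055).

```bash
python3 -m pendant '[0,0,0,0,0,-0.7,1,0,0,0,0.1,0.6,0,1,0,0,0,0.1,0.8,0,1,0,0,0,0.1,0.8,0,1,0,0,0,0.1,0.8,0,1]' >/dev/null
python3 -m pendant '[0,0,0,0.12,0.9,0,1,0,0,0,0.12,0.9,0,1,0,0,0,0.12,0.9,0,1,0,0,0,0.12,0.9,0,1,0,0,0,0.12,0.8,0,1]' >/dev/null
python3 -m pendant '[0,0,0.8,0,0,0,1,0,0,0.8,0,0,0,1,0,0,0.9,0,0,0,1,0,0,0,0,0,0,1,0,0,0,0,0,0,1]' |grep -E "tool|ft_"
python3 -c "
from h import *
go(.6475,-.055,.0555)"
```

```text
tool_pos: [0.6017, 0.0492, 0.2045]
ft_force: [-0.0, -0.4, -4.2]
t 37.3 tcp [0.6017 0.0492 0.2045] yaw 0.003 tilt 0.000 F [-0.   -0.37 -4.18] w 0.0231 ff 35.0 q7 -1.80
units [0.91 2.09 2.98] turn 0.02
```

```bash
python3 -m pendant '[0,0,0.02,0.5,0.5,0,1,0,0,0,0.41,0.8,0,1,0,0,0,0,0.79,0,1,0,0,0,0,0,0,1,0,0,0,0,0,0,1]' >/dev/null
python3 -m pendant '[0,0,0,0,0,0.5,1,0,0,0,0,0,0.7,1,0,0,0,0,0,0.7,1,0,0,0,0,0,0.4,1,0,0,0,0,0,0,1]' |grep -E "tool|ft_"
python3 -c "
from h import *
go(.6475,-.055,.0555)"
```

```text
tool_pos: [0.6443, -0.053, 0.0862]
ft_force: [-0.7, -0.6, -3.7]
t 38.3 tcp [ 0.6443 -0.053   0.0862] yaw 0.001 tilt 0.007 F [-0.69 -0.58 -3.65] w 0.0229 ff 35.0 q7 -1.66
units [0.07 0.04 0.61] turn 0.01
```

```bash
python3 -m pendant '[0,0,0,0.03,0.03,0.3,1,0,0,0,0,0,0.2,1,0,0,0,0,0,0.03,1,0,0,0,0,0,0,1]' |grep -E "tool|ft_"
python3 -m pendant '[0,0,0,0,0,0.05,1,0,0,0,0,0,0,1]' |grep -E "tool|ft_"
python3 -m pendant '[0,0,0,0,0,0.05,1,0,0,0,0,0,0,1]' |grep -E "tool|ft_"
```

```text
tool_pos: [0.6486, -0.0569, 0.0631]
ft_force: [0.4, 0.1, -4.6]
tool_pos: [0.6488, -0.057, 0.0608]
ft_force: [-0.4, -0.2, -5.5]
tool_pos: [0.6484, -0.0569, 0.0579]
ft_force: [0.5, -0.3, -4.3]
```

```bash
python3 -m pendant '[0,0,0,0,0,0.04,1,0,0,0,0,0,0,1]' |grep -E "tool|ft_"
python3 -m pendant '[0,0,0,0,0,0.03,1,0,0,0,0,0,0,1]' |grep -E "tool|ft_"
python3 -m pendant '[0,0,0,0,0,0,-0.3,0,0,0,0,0,0,-0.3,0,0,0,0,0,0,-0.3,0,0,0,0,0,0,-0.3,0,0,0,0,0,0,-0.3]' |grep -E "tool|ft_|width"
python3 -m pendant '[0,0,0,0,0,-0.4,-0.3,0,0,0,0,0,-0.8,-0.3,0,0,0,0,0,-0.8,-0.3,0,0,0,0,0,-0.8,-0.3,0,0,0,-0.5,0.5,0,-0.3]' >/dev/null
python3 -m pendant '[0,0,0,-0.5,0.7,0,-1,0,0,0,-0.5,0.7,0,-1,0,0,0,-0.5,0.7,0,-1,0,0,0,0,0,0,-1]' >/dev/null
python3 - <<'E'
from h import *
go(.529,-.245,.2)
im=camera("scene");cv2.imwrite("pics/s6.png",im)
im=camera("top");cv2.imwrite("pics/t6.png",im);m=camera_model("top")
hsv=cv2.cvtColor(im,cv2.COLOR_BGR2HSV);k=(hsv[...,0]<22)&(hsv[...,1]>100)&(hsv[...,2]>60);k[:150]=0;k[300:]=0;k[:,460:]=0
for a,c,b in blobs(k,30):
    if a<70:print(a,c,pt(m,*c,.07)[:2].round(4))
E
```

```text
tool_pos: [0.6485, -0.057, 0.0558]
ft_force: [-0.4, -0.7, -4.4]
tool_pos: [0.6486, -0.057, 0.0557]
ft_force: [-3.4, 0.4, 4.4]
tool_pos: [0.6487, -0.057, 0.0544]
ft_force: [0.1, 0.8, -0.4]
grip_width: 0.0572
t 40.9 tcp [ 0.5432 -0.1945  0.1944] yaw -0.013 tilt 0.007 F [ 0.12 -0.22  0.79] w 0.0866 ff 0.0 q7 -1.44
units [-0.27  1.02 -0.11] turn -0.11
46 [346.8 172.1] [ 0.6712 -0.1531]
45 [239.6 176.2] [0.6689 0.1761]
38 [ 84.6 175.6] [0.6861 0.6568]
39 [286.9 181.9] [0.6465 0.0313]
42 [315.  181.5] [ 0.645  -0.0547]
52 [ 56.2 199.4] [0.6142 0.7427]
41 [438.4 209.2] [ 0.5484 -0.423 ]
43 [214.7 212.7] [0.5582 0.254 ]
36 [275.3 237.6] [0.4771 0.0716]
```

View pics/s6.png

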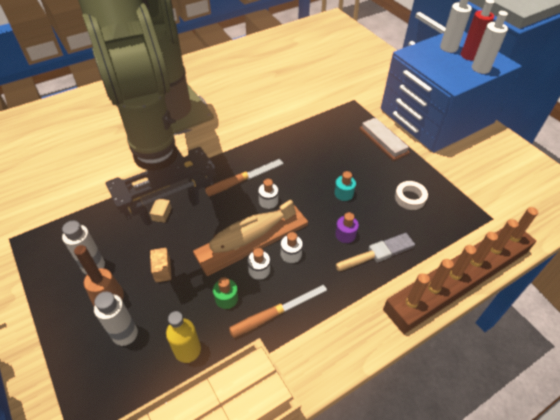

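The scene view shows two pots behind at (259,262) and (291,246), one in front at (268,193), all upright. The mallet stands between the cans and the block is still at (160,265). I'll turn the gripper so its fingers close along the block's long side, then take a close look.

```bash
python3 -m pendant '[0,0,-0.9,-0.2,0.9,0,-1,0,0,-0.9,0,0,0,-1,0,0,-0.9,0,0,0,-1,0,0,-0.9,0,0,0,-1,0,0,-0.9,0,0,0,-1]' >/dev/null
python3 -m pendant '[0,0,-0.9,0,0,0,-1,0,0,-0.9,0,0,0,-1,0,0,-0.9,0,0,0,-1,0,0,-0.9,0,0,0,-1,0,0,-0.9,0,0,0,-1]' >/dev/null
python3 -m pendant '[0,0,-0.9,0,0,0,-1,0,0,0,0,0,0,-1,0,0,0,0,0,0,-1]' >/dev/null
python3 - <<'E'
from h import *
m=camera_model('wrist');im=camera('wrist');cv2.imwrite("pics/w7.png",im);go(.529,-.245,.022,1.199)
print(proj(m,(.529,-.245,.045)))
hsv=cv2.cvtColor(im,cv2.COLOR_BGR2HSV);k=(hsv[...,0]<28)&(hsv[...,1]>80)&(hsv[...,2]>110)
n,l,s,c=cv2.connectedComponentsWithStats(k.astype(np.uint8))
for i in range(1,n):
    if s[i,4]>400:
        r=cv2.minAreaRect(np.argwhere(l==i)[:,::-1].astype(np.float32));B=np.array([pt(m,*q,.045)[:2] for q in cv2.boxPoints(r)]);print(s[i],c[i].round(),B.mean(0).round(4),[ (np.linalg.norm(e).round(3),np.arctan2(e[1],e[0]).round(3)) for e in (B[1]-B[0],B[2]-B[1])])
E
```

```text
t 42.4 tcp [ 0.5388 -0.2307  0.1945] yaw 1.184 tilt 0.001 F [-0.1  -1.1  -0.58] w 0.0886 ff 0.0 q7 -0.47
units [-0.34 -0.07  3.45] turn -0.12
(np.float64(276.5333927629925), np.float64(208.51158479505756))
[   0    0   70   88 2602] [33. 41.] [ 0.3942 -0.0328] [(np.float64(0.025), np.float64(0.032)), (np.float64(0.075), np.float64(-1.554))]
[ 191    0  121  132 7599] [257.  65.] [ 0.5644 -0.1113] [(np.float64(0.063), np.float64(-0.04)), (np.float64(0.111), np.float64(-1.509))]
[ 449    0   40   64 1964] [469.  29.] [ 0.7379 -0.1617] [(np.float64(0.027), np.float64(-0.263)), (np.float64(0.051), np.float64(-1.63))]
[ 539    0   21  131 1272] [553.  44.] [ 0.7953 -0.2167] [(np.float64(0.016), np.float64(-0.386)), (np.float64(0.107), np.float64(-1.713))]
[385  34  36  35 782] [405.  49.] [ 0.6846 -0.1556] [(np.float64(0.024), np.float64(0.202)), (np.float64(0.025), np.float64(-1.229))]
[ 445  130  115   72 5720] [503. 160.] [ 0.7418 -0.2869] [(np.float64(0.064), np.float64(1.251)), (np.float64(0.108), np.float64(-0.463))]
[ 87 179  65  51 909] [127. 198.] [ 0.3887 -0.1821] [(np.float64(0.043), np.float64(0.726)), (np.float64(0.055), np.float64(-0.729))]
[ 247  183   63   46 1612] [279. 202.] [ 0.5313 -0.2431] [(np.float64(0.059), np.float64(-0.386)), (np.float64(0.046), np.float64(-1.931))]
[ 295  270   59   34 1546] [323. 289.] [ 0.5423 -0.3433] [(np.float64(0.06), np.float64(-0.353)), (np.float64(0.039), np.float64(-1.866))]
[  54  289   41   64 1223] [ 70. 321.] [ 0.2739 -0.2805] [(np.float64(0.087), np.float64(0.85)), (np.float64(0.036), np.float64(-0.584))]
[ 467  289   41   64 1214] [492. 321.] [ 0.6947 -0.4519] [(np.float64(0.036), np.float64(-0.162)), (np.float64(0.087), np.float64(-1.604))]
[ 249  364  311   16 2347] [427. 375.] [ 0.5906 -0.4821] [(np.float64(0.355), np.float64(-0.387)), (np.float64(0.022), np.float64(-1.713))]
```

View pics/w7.png

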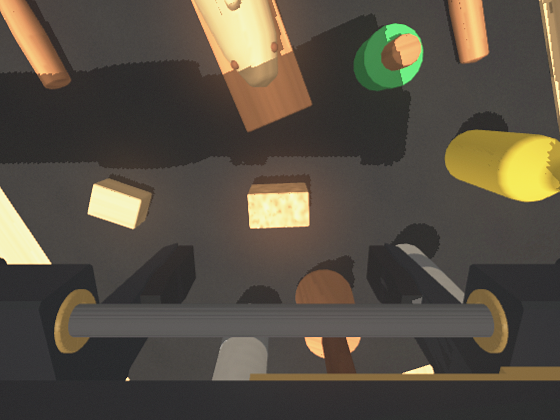

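The cork block is in view at (279,205), well aligned with the fingers. I'll grasp it.

```bash
python3 -m pendant '[0,0,-0.06,-0.32,-0.06,0,-1,0,0,0,0,0,0.7,-1,0,0,0,0,0,0.8,-1,0,0,0,0,0,0.8,-1,0,0,0,0,0,0.7,-1]' |grep -E "tool|ft_"
python3 -m pendant '[0,0,0,0,0,0.35,-1,0,0,0,0,0,0,-1,0,0,0,0,0,0,-1]' |grep -E "tool|ft_"
python3 -m pendant '[0,0,0,0,0,0,1,0,0,0,0,0,0,1,0,0,0,0,0,0,1,0,0,0,0,0,0,1,0,0,0,0,0,0,1]' 15| grep -E "tool|ft_|width"
python3 -m pendant '[0,0,0,0,0,0,1,0,0,0,0,0,0,1,0,0,0,0,0,0,1]' 15| grep -E "tool|ft_|width"
python3 -c "
from h import *
go(.562,.156,.17,1.571)"
```

```text
tool_pos: [0.5294, -0.245, 0.0429]
ft_force: [0.4, -0.5, -0.3]
tool_pos: [0.5299, -0.2451, 0.0273]
ft_force: [0.6, 0.5, 0.4]
tool_pos: [0.5298, -0.2457, 0.0277]
ft_force: [-1.4, -0.6, 5.9]
grip_width: 0.06
tool_pos: [0.5297, -0.2456, 0.0277]
ft_force: [-0.4, 0.0, 6.0]
grip_width: 0.0602
t 44.0 tcp [ 0.5297 -0.2456  0.0277] yaw 1.192 tilt 0.001 F [-0.42  0.04  6.04] w 0.0602 ff 15.0 q7 -0.58
units [ 7.7  -2.36 -2.85] turn -3.15
```

```bash
python3 -m pendant '[0,0,0,0,0,-0.4,1,0,0,0,0,0,-0.8,1,0,0,0,0,0,-0.8,1,0,0,0,0,0,-0.8,1,0,0,-0.75,0,0,-0.2,1]' |grep -E "tool|width"
python3 -m pendant '[0,0,-0.8,0,0,0,1,0,0,-0.8,0,0,0,1,0,0,-0.8,0,0,0,1,0,0,0,0.5,0.1,0,1,0,0,0,0.8,0.1,0,1]' |grep -E "tool|width"
python3 -m pendant '[0,0,0,0.9,0.1,0,1,0,0,0,0.9,0.1,0,1,0,0,0,0.9,0.1,0,1,0,0,0,0.9,0.1,0,1,0,0,0,0.9,0.04,0,1]' |grep -E "tool|width"
python3 -m pendant '[0,0,0,0.9,0,0,1,0,0,0,0.8,0,0,1,0,0,0,0.5,0,0,1,0,0,0,0,0,0,1,0,0,0,0,0,0,1]' |grep -E "tool|width"
python3 -c "
from h import *
go(.562,.156,.03,1.571)
m=camera_model('wrist');cv2.imwrite('pics/w8.png',camera('wrist'));im=camera('top');cv2.imwrite('pics/t8.png',cv2.resize(im[140:300,150:370],None,fx=3,fy=3))
"
```

```text
tool_pos: [0.5316, -0.2457, 0.1813]
grip_width: 0.0604
tool_pos: [0.5386, -0.1833, 0.1763]
grip_width: 0.06
tool_pos: [0.5614, 0.0463, 0.1768]
grip_width: 0.0598
tool_pos: [0.561, 0.1542, 0.1766]
grip_width: 0.0603
t 46.0 tcp [0.561  0.1542 0.1766] yaw 1.571 tilt 0.001 F [ 0.13 -0.02 -0.51] w 0.0603 ff 15.0 q7 -0.82
units [0.04 0.02 2.93] turn 0.0
```

View pics/w8.png

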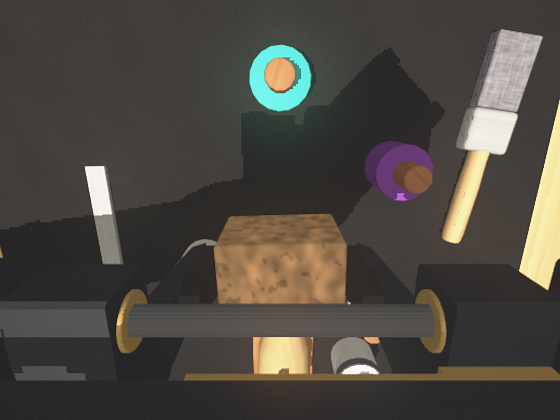

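The block is held square in front of the tail end, with the path down clear of the turquoise pot at (280,77). Lower it.

```bash
python3 -m pendant '[0,0,0,0.04,0.02,0.5,1,0,0,0,0,0,0.7,1,0,0,0,0,0,0.7,1,0,0,0,0,0,0.5,1,0,0,0,0,0,0.2,1]' |grep -E "tool|ft_"
python3 -m pendant '[0,0,0,0,0,0,1,0,0,0,0,0,0.2,1,0,0,0,0,0,0,1,0,0,0,0,0,0,1]' |grep -E "tool|ft_"
python3 -m pendant '[0,0,0,0,0,0.08,1,0,0,0,0,0,0,1]' |grep -E "tool|ft_"
python3 -m pendant '[0,0,0,0,0,0.04,1,0,0,0,0,0,0,1]' |grep -E "tool|ft_"
```

```text
tool_pos: [0.5612, 0.1537, 0.0445]
ft_force: [-0.0, 0.8, -0.7]
tool_pos: [0.5629, 0.1567, 0.0376]
ft_force: [-0.2, 0.6, -0.0]
tool_pos: [0.5624, 0.1566, 0.033]
ft_force: [0.3, -0.3, -1.8]
tool_pos: [0.5623, 0.1566, 0.0308]
ft_force: [-0.3, -0.6, -1.2]
```

```bash
python3 -m pendant '[0,0,0,0,0,0.04,1,0,0,0,0,0,0,1]' |grep -E "tool|ft_"
python3 -m pendant '[0,0,0,0,0,0.04,1,0,0,0,0,0,0,1]' |grep -E "tool|ft_"
python3 -m pendant '[0,0,0,0,0,0,-0.9,0,0,0,0,0,0,-0.9,0,0,0,0,0,0,-0.9,0,0,0,0,0,0,-0.9,0,0,0,0,0,0,-0.9]' |grep -E "tool|ft_|width"
python3 -m pendant '[0,0,0,0,0,-0.4,-0.9,0,0,0,0,0,-0.8,-0.9,0,0,0,0,0,-0.8,-0.9,0,0,0,0,0,-0.8,-0.9,0,0,0,0,0,-0.8,-0.9]' >/dev/null
python3 -m pendant '[0,0,0,0.5,-0.5,0,-0.9,0,0,0,0.6,-0.6,0,-0.9,0,0,0,0.6,-0.6,0,-0.9,0,0,0,0.6,-0.6,0,-0.9,0,0,0,0.6,-0.6,0,-0.9]' |grep -E "tool|ft_|width"
python3 - <<'E'
from h import *
im=camera("top");cv2.imwrite("pics/t9.png",cv2.resize(im[140:300,150:460],None,fx=2.5,fy=2.5,interpolation=cv2.INTER_CUBIC));m=camera_model("top");cv2.imwrite("pics/s9.png",camera("scene"))
hsv=cv2.cvtColor(im,cv2.COLOR_BGR2HSV);k=(hsv[...,0]<28)&(hsv[...,1]>80)&(hsv[...,2]>90);k[:150]=0;k[300:]=0;k[:,460:]=0
n,l,s,c=cv2.connectedComponentsWithStats(k.astype(np.uint8))
for i in range(1,n):
    if 30<s[i,4]<70:print(c[i],pt(m,*c[i],.07)[:2].round(4))
    elif 180<s[i,4]<400:
        r=cv2.minAreaRect(np.argwhere(l==i)[:,::-1].astype(np.float32));B=np.array([pt(m,*q,.045)[:2] for q in cv2.boxPoints(r)]);print("rect",s[i],B.mean(0).round(4),[ (np.linalg.norm(e).round(3),np.arctan2(e[1],e[0]).round(3)) for e in (B[1]-B[0],B[2]-B[1])])
E
```

```text
tool_pos: [0.5622, 0.1566, 0.0287]
ft_force: [1.3, 0.5, -0.8]
tool_pos: [0.5625, 0.1568, 0.0276]
ft_force: [-0.8, -0.9, 6.0]
tool_pos: [0.5624, 0.1566, 0.0268]
ft_force: [-0.4, 0.5, 0.6]
grip_width: 0.0835
tool_pos: [0.4162, 0.3025, 0.207]
ft_force: [1.4, 1.0, -0.1]
grip_width: 0.0835
rect [374 150  24  14 249] [ 0.7224 -0.2805] [(np.float64(0.072), np.float64(-1.604)), (np.float64(0.042), np.float64(3.077))]
rect [236 152  30   9 201] [0.7386 0.143 ] [(np.float64(0.022), np.float64(-0.138)), (np.float64(0.094), np.float64(-1.731))]
[347.02173913 171.80434783] [ 0.6721 -0.1538]
[239.58695652 176.32608696] [0.6685 0.1762]
[286.75       181.79545455] [0.6468 0.0318]
[315.06666667 181.44444444] [ 0.6452 -0.0549]
rect [241 202  14  21 273] [0.5604 0.156 ] [(np.float64(0.04), np.float64(-1.601)), (np.float64(0.062), np.float64(3.12))]
rect [410 205  24  23 279] [ 0.5323 -0.3758] [(np.float64(0.077), np.float64(-1.184)), (np.float64(0.058), np.float64(-2.796))]
[437.16 209.64] [ 0.5472 -0.4192]
[214.60869565 212.60869565] [0.5585 0.2543]
[155.72093023 229.76744186] [0.5115 0.434 ]
[275.33333333 237.47619048] [0.4775 0.0715]
[141.98333333 260.51666667] [0.4199 0.4748]
rect [350 261  20  20 231] [ 0.3722 -0.1798] [(np.float64(0.054), np.float64(-0.753)), (np.float64(0.039), np.float64(-2.316))]
[141.60606061 274.21212121] [0.3792 0.4755]
rect [279 267  40   9 316] [0.3751 0.0044] [(np.float64(0.119), np.float64(-1.599)), (np.float64(0.024), np.float64(3.101))]
[154.52631579 281.5       ] [0.3566 0.4364]
[161.1875 289.75  ] [0.3318 0.4162]
```

View pics/t9.png

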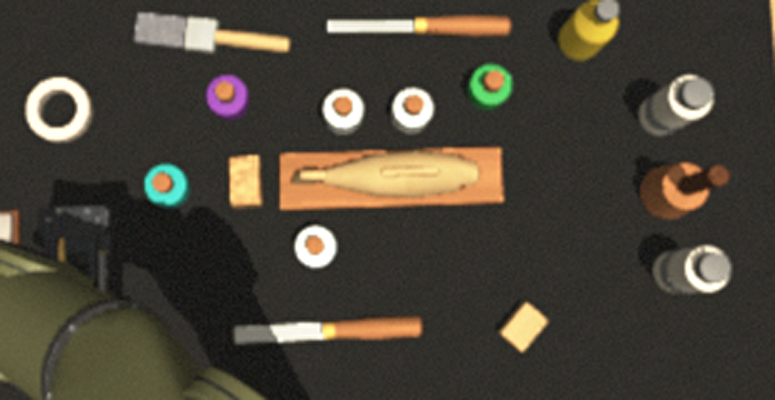

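The final top view shows everything placed:
- The block is at (.560,.156), at crop (245,180).
- Two pots are behind at (343,105) and (413,105), and one in front at (315,245).
- The mallet is between the cans at (680,188), and the bystanders are unmoved.

I'm handing it in.

```bash
python3 -c "
from station import ctrl
print(ctrl.finish_job())"
```

```text
the job is handed in; nothing more can be done
None
```

The job is handed in (no verdict was returned): the mallet stands midway between the cans, the pots of about 466 g and 300 g (borderline) are behind the carving, the 163 g one is in front, and the cork block lies at the tail end.

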